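# Check a heat-sink bar on a tilted inverter with a sprung foot gauge

## Task

Pick up the orange-handled gauge and prove it first by standing its two skids squarely astride the brass reference step, so the sprung foot reads the step's height, and hold it there for at least half a second. Then set it squarely astride the metal bar on the tilted inverter, foot on the bar at the end by the black transformer, and draw it slowly (a few centimetres a second) along the bar to the other end with the skids kept down on the plate and without lifting it on the way. Finally stand the gauge upright on the green mat with its middle within 3 cm of the mat's middle and let go; work gently throughout and leave the other things on the bench where they are.

Things in the scene. Friction and masses are not known exactly. Their poses are not given: they have to be found in the camera images.
- gauge: Hand gauge 84 x 40 x 120 mm, 0.35 kg, upright. Origin: middle of its underside, level with the skid soles; z up. Two steel skids at x = -37 and +37 mm (10 mm thick, 40 long in y, 64 mm gap) carry a blue bridge (z 38-50), a block with white dials (to z 69) and an orange square handle 26 x 26 mm, z 64-120 mm, to grip on either pair of faces. A half turn about z changes nothing.
- foot (a joint): Gauge reading, m: how far the sprung foot (brass disc, 18 mm diameter, on the gauge's z axis) is pushed up. 0 = level with the skid soles, so with both skids seated it equals the height of what lies under the foot above what the skids stand on. Range 0 to 0.032; spring 1.2 N at 0, 2.6 N at 0.024.
- foot_tip (a point): Centre of the foot's underside.
- ref: Reference step, fixed: dark steel plate 130 (x) x 120 (y) x 12 mm with a brass step 28 (x) x 60 (y) mm in its middle, 18 mm above the plate. Origin: centre of the plate's underside, z up. The skids go on the plate on the two x sides of the step; correct reading 0.018.
- ref_top (a point): Centre of the brass step's top, 30 mm above the bench.
- stand: Tilting repair stand, fixed: grey base 180 (x) x 240 (y) x 20 mm, an upright cheek 105 mm high on each y side (254 mm over both). Origin: centre of underside, z up. Carries the inverter plate, hinged at the robot's side, far edge raised by 0.40 to 0.66 rad (locked).
- deck: Tilted inverter plate 170 (x) x 236 (y) mm. Origin: centre of its upper face; z square to it, x up the slope, y level. Bar: x -14 to 14, y -75 to 65, 24 mm high: skids on the plate on its two x sides, reading 0.024. Black transformer 38 high, x -25 to 25, y 85 to 115. Blue capacitors 42 high at x over 56; connectors 12 high at x under -62; side rims 12 high.
- bar_start (a point): On the middle of the bar's top, where the foot starts: deck (0, 40, 24) mm, 25 mm from the bar's transformer end (anywhere 20 mm or more past the middle on that side will do).
- bar_end (a point): On the middle of the bar's top, where the foot finishes: deck (0, -52, 24) mm, 23 mm from the bar's other end.
- park_mat: Green plastic mat 120 (x) x 100 (y) x 4 mm, fixed. Origin: centre of its underside.
- meter: Bystander: yellow multimeter lying flat, 145 x 78 x 34 mm. Origin: centre of underside.
- screwdriver: Bystander: red-handled screwdriver lying along its x axis, 170 mm long.
- pliers: Bystander: red-handled pliers lying along their x axis, 125 mm long, 12 mm high.
- bottle: Bystander: green bottle, 56 mm diameter, 170 mm high. Origin: centre of underside.
- jar: Bystander: amber jar with black lid, 66 mm diameter, 90 mm high. Origin: centre of underside.
- parts_box: Bystander: clear parts box with white lid, 84 x 124 x 50 mm. Origin: centre of underside.
Mind the look-alikes: they are no part of the job. There is more than one size of the park_mat; the one meant has the size given above.

How it is judged (in metres and radians):
On the way, in this order (a step that is already met when the one before it is completed fails the run):
1. gauge stands squarely astride the reference step: upright within 4 degrees, foot on the step within 10 mm of its middle line, reading 18 mm within 2.5 mm, for 0.5 s (angle between gauge's own z axis and vertical below 0.07 rad and value of joint foot between 0.0155 and 0.0205 m and x of foot_tip in the frame of ref between -0.01 and 0.01 m and y of foot_tip in the frame of ref between -0.028 and 0.028 m and z of foot_tip in the frame of ref between 0.025 and 0.035 m), for 0.5 s.
2. gauge square to the plate within 4 degrees, foot on the bar's transformer end (20 mm or more from the middle), within 10 mm of its middle line, reading 24 mm within 2.5 mm (angle between the z axis of gauge and the z axis of deck, either way round below 0.07 rad and value of joint foot between 0.0215 and 0.0265 m and x of foot_tip in the frame of deck between -0.01 and 0.01 m and z of foot_tip in the frame of deck between 0.018 and 0.03 m and y of foot_tip in the frame of deck between 0.02 and 0.065 m), for 0.2 s.
3. still so, foot at the middle of the bar (angle between the z axis of gauge and the z axis of deck, either way round below 0.07 rad and value of joint foot between 0.0215 and 0.0265 m and x of foot_tip in the frame of deck between -0.01 and 0.01 m and z of foot_tip in the frame of deck between 0.018 and 0.03 m and y of foot_tip in the frame of deck between -0.012 and 0.005 m), for 0.05 s.
4. still so, foot at the other end of the bar (within 37 mm of its end) (angle between the z axis of gauge and the z axis of deck, either way round below 0.07 rad and value of joint foot between 0.0215 and 0.0265 m and x of foot_tip in the frame of deck between -0.01 and 0.01 m and z of foot_tip in the frame of deck between 0.018 and 0.03 m and y of foot_tip in the frame of deck between -0.075 and -0.038 m), for 0.1 s.
At the end, for the whole second after the job is handed in: The gauge stands upright (within 4 degrees) on the green mat, its middle within 30 mm of the mat's, reading zero within 3 mm, at rest and released (horizontal distance between gauge and park_mat below 0.03 m and angle between gauge's own z axis and vertical below 0.07 rad and height (world z) of gauge between 0.001 and 0.008 m and value of joint foot below 0.003 m and linear speed of gauge below 0.02 m/s and contact force between the fingers and gauge below 0.1 N); the robot touches nothing.
It fails at once if the foot is over the middle of the bar (15 mm past the middle on the transformer side to 28 mm on the other), within 10 mm of its top, but reading under 19 mm: lifted or landed on the way (y of foot_tip in the frame of deck between -0.028 and 0.015 m and x of foot_tip in the frame of deck between -0.02 and 0.02 m and z of foot_tip in the frame of deck between 0.01 and 0.034 m and value of joint foot below 0.019 m).
It fails at once if drawn along the bar faster than 10 cm/s (y of foot_tip in the frame of deck between -0.028 and 0.015 m and x of foot_tip in the frame of deck between -0.02 and 0.02 m and z of foot_tip in the frame of deck between 0.01 and 0.034 m and value of joint foot above 0.019 m and linear speed of gauge above 0.1 m/s).
It fails at once if gauge pressed or knocked against stand, inverter or reference step with more than 60 N, or set down on the mat with more than 100 N (contact force between gauge and stand above 60 N or contact force between gauge and ref above 60 N or contact force between gauge and park_mat above 100 N).
It fails at once if a bystander moved by more than 30 mm (distance of any of meter, screwdriver, pliers, bottle, jar, parts_box from where it was at the start of the episode above 0.03 m).
It also fails if it takes over 72 s, if anything falls off the work surface, if the arm or the gripper's body presses on something with over 40 N, if the wrist force passes 120 N, or if a joint passes its speed limit or range.

## Robot

A 7-joint arm with a two-finger parallel gripper is mounted at the origin on the work surface. World frame = base frame: x ahead of the robot, y to its left, z up, the work surface at z = 0. Lengths are in mm, angles in rad, forces in N, time in s.
With the tool pointing down it reaches from about 425 to 875 mm from the base axis. Payload 9.9 kg.
Tool frame: the origin (TCP) lies between the finger pads; the fingertips stand 25 mm ahead of it and the grasp point (between the pads) lies 6 mm ahead of it (env.tcp_to_tips is the distance from the TCP to the fingertips, in mm); z points along the fingers, y is the line along which they close (so a half turn about z gives the same grasp; the last joint's range is limited). The gripper opens to 85 mm and grips with 20 to 120 N. Pads are 22 mm wide; open, the fingers measure 114 mm over their backs; the gripper's body (76 mm by 85 mm) begins 54 mm behind the grasp point. The pads swing forward as they close: fully open they stand 13 mm farther back than shut.
Start: joints at [-1.241, 0.576, 0.025, 1.437, -0.015, 1.129, -0.057], TCP at [271.405, 618.036, 256.289] pointing down, gripper open.
Joint ranges: [-2.76, 2.76], [-0.34, 2.15], [-1.52, 1.57], [0.19, 2.46], [-1.09, 4.23], [0.17, 1.99], [-2.82, 2.82]. Speed limits (rad/s): [2.22, 2.22, 3.01, 3.01, 3.14, 3.14, 3.14].

## Interface

Orientations are given as a rotation vector (axis times angle).
In Python, from rig import env gives the robot as it stands.
- The arm moves only by the tool send_rows, never from a script. Its argument "series" is a list of rows, each an object of numbers: "x", "y", "z": the shift along the world's x, y, z in units of 50 cm (1.0 is 50 cm); "yaw": the turn about the world's z in units of 360 degrees (1.0 is 360 degrees). In form: [{"x": .., "y": .., "z": .., "yaw": ..}, ...]. A call has 1 to 10 rows; each row is the pose to reach, as a shift and turn from the pose commanded when the call began, turning the shorter way round; what a row does not reach only later rows make up. A row lasts 1/8 s, in which the tool goes at most 62.5 mm and 10.7 degrees, less where a joint would pass 70% of its speed; a pose out of reach is approached as far as the arm can. A call with a number of a shift or a turn outside -1 to 1 is refused whole. A call with a gripper value outside its range is refused whole. "hand" is the opening, from 0 (shut) to 1 (fully open), set as the call begins (left out, the last holds). The fingers move at their own pace and stop on an object; "squeeze" is the grip in N (left out, the last holds). Time passes only in rows, so rows that repeat a pose let the fingers close. It gives the time, the measured TCP pose, the force, the opening and the grip force at its end, in the units of the state.
- env.observe(): the state, without advancing time (a new reading comes with each control period).
- env.read_camera(name): name is "scene" or "side" or "wrist"; returns the picture (420x560x3 uint8, red, green, blue); there is no depth.
- env.camera_params(name): a dict with "fx", "fy", "cx", "cy" (pixels), "D" ([k1, k2, p1, p2, k3] as OpenCV has them; the pictures are not rectified), "position" and "rotation" of the camera in the world. Camera axes: x right, y up, looking along -z (the intrinsics and any distortion apply to the point x, -y, -z); pixel columns grow to the right and rows downward; lengths in mm; the calibration is good to about 2 mm. A picture is of the moment at which its call begins: read the wrist's pose just before it. camera_params takes no time and is no camera call; for the wrist camera it gives the pose at the moment of the call.
- env.close_job(): hands the job in; it is judged then, once.
The state is a dict: "clock": time; "joints": joint angles; "qvel": joint speeds; "tau": joint torques, N m; "tcp_pos": TCP position; "orientation": TCP orientation; "contact_force": force on the tool from outside, world axes, zero at the start; "moment": the same for the moment, N m; "grip_width": finger opening in mm; "gripper_force": force on a finger pad.
Only numpy, scipy, OpenCV 4.12 (cv2) and the standard library are available. Lean on these libraries where they do the work, as an engineer would, in place of code of your own. Each camera call takes 0.05 s, during which the arm holds its last target. There are 200 camera calls.

## Working session

There is one attempt and no reset: what is moved stays moved. The work goes in short steps, Python scripts to look and compute and a tool call to move; the robot and the scene stay as the last step left them, time stands still between calls to the robot, and variables do not carry over. Pictures are saved under pics/ and viewed, at most 10 in all, crops included, and the job is handed in when it is done.

Besides the shell and the picture viewer there is one more tool, called after "Emit:" as name(argument=value, ...) on one line, values as JSON. send_rows: Moves the arm, as the interface text tells. Shifts and turns lie within -1 to 1; 1 stands for 50 cm of shift or 360 degrees of turn. Its arguments: {"type":"object","properties":{"series":{"type":"array","items":{"type":"object","properties":{"x":{"type":"number"},"y":{"type":"number"},"z":{"type":"number"},"yaw":{"type":"number"}}}},"hand":{"type":"number"},"squeeze":{"type":"number"}},"required":["series"]}

```bash
mkdir -p pics; ls
python3 - <<'E'
from rig import env
import cv2
for n in("scene","side"):
    cv2.imwrite(f"pics/{n}0.png",env.read_camera(n)[:,:,::-1])
    p=env.camera_params(n);print(n,p)
s=env.observe();print(s["tcp_pos"],s["orientation"],s["contact_force"],s["grip_width"])
E
```

```text
pics
scene {'fx': 502.1011824760187, 'fy': 502.1011824760187, 'cx': 273.06835107763635, 'cy': 209.11598041369047, 'D': array([-0.03739356,  0.        ,  0.        ,  0.        ,  0.        ]), 'position': array([1048.73842192,  729.44467352, 1091.67608633]), 'rotation': array([0.2998611 , 0.89360972, 2.32323728])}
side {'fx': 498.82924863588676, 'fy': 498.82924863588676, 'cx': 277.72328338927895, 'cy': 211.75629180275808, 'D': array([-0.11216519,  0.        ,  0.        ,  0.        ,  0.        ]), 'position': array([  998.75602167, -1174.39784425,  1159.76842811]), 'rotation': array([0.85692918, 0.17297214, 0.38268359])}
[271.23195916 617.71912806 255.52726584] [-6.45211456e-01 -3.07436195e+00  2.30119634e-03] [0.25910042 0.19233077 0.56280647] 85.41098882681558
```

View pics/scene0.png

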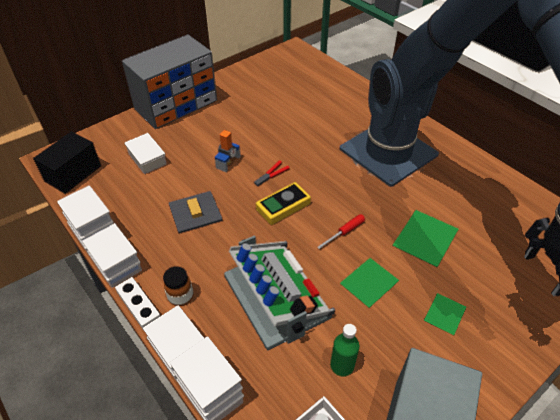

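View pics/side0.png

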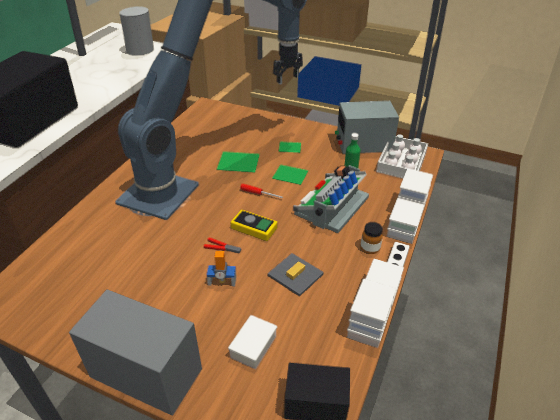

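```bash
cat > h.py <<'E'
from rig import env
import cv2, numpy as np
from scipy.spatial.transform import Rotation as R
def cam(n):
    p=env.camera_params(n)
    K=np.array([[p["fx"],0,p["cx"]],[0,p["fy"],p["cy"]],[0,0,1]])
    return K,np.array(p["D"]),np.array(p["position"]),R.from_rotvec(p["rotation"]).as_matrix()
def ray(c,uv):
    u=cv2.undistortPoints(np.float64(uv).reshape(-1,1,2),c[0],c[1]).reshape(-1,2)
    return np.c_[u[:,0],-u[:,1],-np.ones(len(u))]@c[3].T
def plane(c,uv,z):
    d=ray(c,uv); return c[2]+d*((z-c[2][2])/d[:,2])[:,None]
def tri(c1,u1,c2,u2):
    out=[]
    for a,b in zip(ray(c1,u1),ray(c2,u2)):
        s=np.linalg.lstsq(np.c_[a,-b],c2[2]-c1[2],rcond=None)[0]
        p,q=c1[2]+s[0]*a,c2[2]+s[1]*b; out.append(np.r_[(p+q)/2,np.linalg.norm(p-q)])
    return np.array(out)
def proj(c,P):
    X=(np.atleast_2d(P)-c[2])@c[3]; X=X*[1,-1,-1]
    return cv2.projectPoints(X,np.zeros(3),np.zeros(3),c[0],c[1])[0].reshape(-1,2)
def mask(im,lo,hi):
    m=cv2.inRange(cv2.cvtColor(im,cv2.COLOR_RGB2HSV),np.array(lo),np.array(hi))
    return m
def blobs(m,a=60):
    return [k for k in cv2.findContours(m,cv2.RETR_EXTERNAL,cv2.CHAIN_APPROX_NONE)[0] if cv2.contourArea(k)>a]
E
python3 - <<'E'
from h import *
np.set_printoptions(precision=1,suppress=True)
I={}
for n in("scene","side"):
    I[n]=im=cv2.imread(f"pics/{n}0.png")[:,:,::-1].copy(); c=cam(n)
    print(n)
    for k in blobs(mask(im,(50,100,50),(70,255,255)),150):
        W=np.float32(plane(c,k.reshape(-1,2),4)[:,:2]); r=cv2.minAreaRect(W); print("green",k.mean((0,1)),r)
    for k in blobs(mask(im,(18,120,90),(28,255,255)),20):
        W=np.float32(plane(c,k.reshape(-1,2),30)[:,:2]); print("brass",k.mean((0,1)),cv2.minAreaRect(W))
    for k in blobs(mask(im,(4,180,90),(14,255,255)),30):
        W=np.float32(plane(c,k.reshape(-1,2),100)[:,:2]); print("orange",k.mean((0,1)),cv2.minAreaRect(W))
a=cv2.resize(I["scene"][120:260,150:290],None,fx=3,fy=3,interpolation=2)
b=cv2.resize(I["scene"][225:355,215:345],(420,420),interpolation=2)
cv2.imwrite("pics/c1.png",cv2.resize(np.hstack([a,b]),(800,400))[:,:,::-1])
a=cv2.resize(I["side"][235:305,190:260],(420,420),interpolation=2)
b=cv2.resize(I["side"][155:245,280:390][:, :],(513,420),interpolation=2)
cv2.imwrite("pics/c2.png",cv2.resize(np.hstack([a,b]),(800,360))[:,:,::-1])
E
```

```text
scene
green [344.5 354.7] ((603.8243408203125, 418.30950927734375), (101.01874542236328, 57.88985824584961), 35.82770538330078)
green [445.  313.7] ((336.0672912597656, 497.17138671875), (91.08201599121094, 75.64583587646484), 18.47724151611328)
green [369.  281.9] ((412.91192626953125, 314.05010986328125), (118.4609375, 98.11419677734375), 3.5466108322143555)
green [278.7 277. ] ((582.0594482421875, 160.35902404785156), (207.46751403808594, 109.64005279541016), 68.29113006591797)
green [425.8 237.7] ((185.21319580078125, 309.89312744140625), (157.02003479003906, 128.98025512695312), 16.59501075744629)
brass [193.7 206.2] ((631.1030883789062, -172.59735107421875), (64.37156677246094, 29.912437438964844), 72.58131408691406)
brass [282.8 202.8] ((422.918701171875, -22.52166748046875), (98.89250183105469, 156.92440795898438), 86.04081726074219)
orange [175.4 288.7] ((832.6403198242188, 77.75507354736328), (27.540870666503906, 56.77692794799805), 50.950477600097656)
orange [225.5 139.1] ((434.5348815917969, -286.6158752441406), (94.3916244506836, 36.858551025390625), 54.46691131591797)
o
[... 648 characters left out ...]
83984375, 308.58160400390625), (152.96226501464844, 129.7279052734375), 17.052217483520508)
green [289.7 146.8] ((339.34991455078125, 494.0503845214844), (90.39097595214844, 72.68734741210938), 17.970542907714844)
green [352.4 154.5] ((597.7159423828125, 558.17431640625), (58.855648040771484, 203.0561981201172), 10.575371742248535)
brass [295.3 269.9] ((633.5953369140625, -180.0113067626953), (70.19884490966797, 34.425086975097656), 75.77742004394531)
brass [253.9 224.6] ((424.3531799316406, -40.933387756347656), (106.89913940429688, 159.4879150390625), 86.73313903808594)
orange [220.9 260.8] ((435.6648864746094, -292.6850891113281), (26.6492977142334, 78.38023376464844), 27.934993743896484)
```

View pics/c1.png

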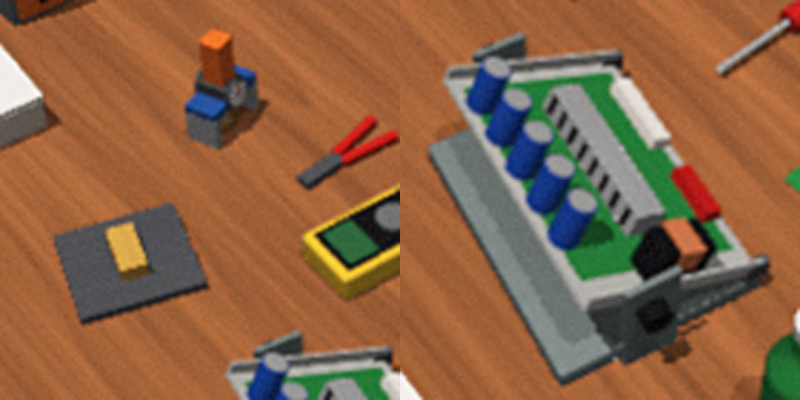

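View pics/c2.png

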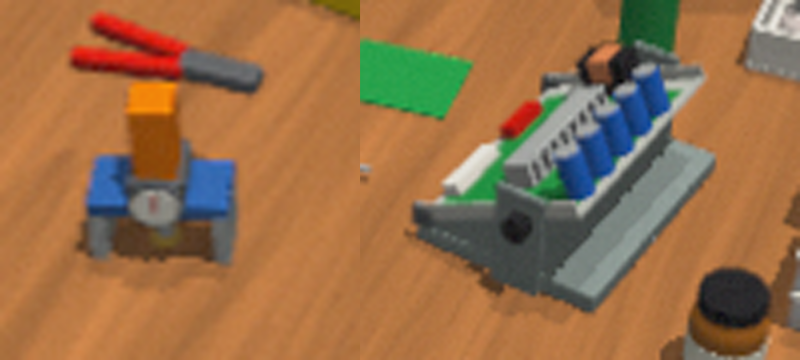

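The gauge stands at scene (226,145); what could be mistaken for it is the orange drawers (165,118)/(184,97), the amber jar (175,289) and the copper transformer (~(305,305)). The crop shows skids, a blue bridge and an orange handle, so (226,145) is right. The 120x100 mat is the middle one, at scene (369,282). The stand is at (280,290), with its transformer at the bottle end.

Next I'll move over the stand for a close look.

Emit:
send_rows(series=[{"z": 0.1}, {"x": 0.05, "y": -0.1, "z": 0.2}, {"x": 0.1, "y": -0.2, "z": 0.3}, {"x": 0.16, "y": -0.3, "z": 0.34}, {"x": 0.22, "y": -0.4, "z": 0.34}, {"x": 0.28, "y": -0.5, "z": 0.34}, {"x": 0.34, "y": -0.6, "z": 0.34}, {"x": 0.4, "y": -0.7, "z": 0.34}, {"x": 0.46, "y": -0.8, "z": 0.34}, {"x": 0.48, "y": -0.88, "z": 0.34}])

```text
invalid input at $.series[0]: expected keys x, y, z, yaw
```

Emit:
send_rows(series=[{}, {}])

```text
invalid input at $.series[0]: expected keys x, y, z, yaw
```

Run:
```python
from h import *
s=env.observe();print(s["clock"],s["tcp_pos"],s["orientation"],s["joints"])
p=env.camera_params("wrist");print(p);np.save("w1.npy",p,allow_pickle=True)
cv2.imwrite("pics/w1.png",env.read_camera("wrist")[:,:,::-1])
```

```text
0.1 [271.23195916 617.71912806 255.52726584] [-6.45211456e-01 -3.07436195e+00  2.30119634e-03] [-1.24082896  0.57646498  0.02484867  1.43779631 -0.01502794  1.12900272
 -0.05648476]
{'fx': 305.4402333953988, 'fy': 305.4402333953988, 'cx': 279.69178313431473, 'cy': 217.56428355365958, 'D': array([-0.06670078,  0.        ,  0.        ,  0.        ,  0.        ]), 'position': array([206.14633773, 647.81001913, 373.42556706]), 'rotation': array([-0.25538032, -0.16413264,  1.14933606])}
```

View pics/w1.png

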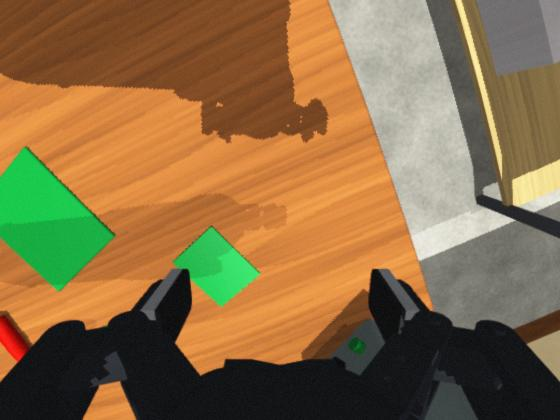

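Emit:
send_rows(series=[{"x": 0, "y": 0, "z": 0.1, "yaw": 0}, {"x": 0.06, "y": -0.09, "z": 0.18, "yaw": 0.01}, {"x": 0.12, "y": -0.18, "z": 0.24, "yaw": 0.02}, {"x": 0.19, "y": -0.28, "z": 0.28, "yaw": 0.03}, {"x": 0.26, "y": -0.38, "z": 0.3, "yaw": 0.04}, {"x": 0.33, "y": -0.48, "z": 0.3, "yaw": 0.05}, {"x": 0.4, "y": -0.58, "z": 0.3, "yaw": 0.06}, {"x": 0.47, "y": -0.68, "z": 0.3, "yaw": 0.06}, {"x": 0.54, "y": -0.78, "z": 0.3, "yaw": 0.06}, {"x": 0.62, "y": -0.86, "z": 0.3, "yaw": 0.06}])

```text
clock: 1.4
tcp_pos: [582.2, 185.7, 406.6]
orientation: [0.059, 3.141, -0.0]
contact_force: [1.2, 1.3, 0.4]
grip_width: 85.4
gripper_force: 0.0
```

Emit:
send_rows(series=[{"x": 0.06, "y": -0.06, "z": 0, "yaw": 0}, {"x": 0.06, "y": -0.06, "z": 0, "yaw": 0}, {"x": 0.06, "y": -0.06, "z": 0, "yaw": 0}])

```text
clock: 1.78
tcp_pos: [611.0, 158.6, 405.9]
orientation: [-0.057, -3.14, -0.001]
contact_force: [-1.0, 0.7, -0.5]
grip_width: 85.6
gripper_force: 0.0
```

Run:
```python
from h import *
s=env.observe();print(s["clock"],s["tcp_pos"],s["orientation"],s["joints"])
p=env.camera_params("wrist");print(p["position"],p["rotation"]);np.save("w1.npy",p,allow_pickle=True)
im=env.read_camera("wrist");cv2.imwrite("pics/w1.png",im[:,:,::-1])
```

```text
1.775 [611.0267386  158.60131858 405.8909535 ] [-5.73016270e-02 -3.14005461e+00 -5.61174328e-04] [-0.38483277  0.4283638   0.09546034  1.29854063 -0.04073674  1.41738971
  1.24261332]
[539.93755234 162.10130263 523.85310699] [-0.22712998 -0.21911843  1.52326802]
```

View pics/w1.png

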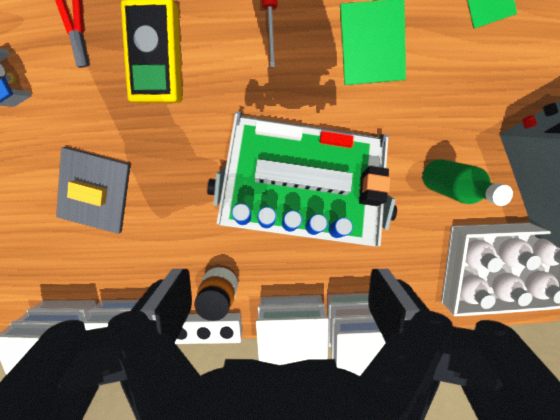

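Run:
```python
from h import *
np.set_printoptions(precision=1,suppress=True)
w=cv2.imread("pics/w1.png"); s=cv2.imread("pics/scene0.png")
a=cv2.resize(w[106:252,205:405],None,fx=4,fy=4,interpolation=cv2.INTER_CUBIC)
cv2.imwrite("pics/c3.png",a[:600])
c=cam("wrist");im=w[:,:,::-1].copy()
hsv=cv2.cvtColor(im,cv2.COLOR_RGB2HSV)
m=mask(im,(0,0,30),(180,90,140)); m[:,:40]=0;m[:140]=0;m[240:]=0;m[:,140:]=0
m|=mask(im,(15,120,90),(30,255,255))*((np.indices(m.shape)[1]<110)&(np.indices(m.shape)[0]>175)&(np.indices(m.shape)[0]<210)).astype(np.uint8)
for k in blobs(m,300): print("plate",k.mean((0,1)),cv2.minAreaRect(np.float32(plane(c,k.reshape(-1,2),12)[:,:2])))
for k in blobs(mask(im,(18,120,90),(30,255,255)),60): print("brass",k.mean((0,1)),cv2.minAreaRect(np.float32(plane(c,k.reshape(-1,2),30)[:,:2])))
for k in blobs(mask(im,(50,100,50),(70,255,255)),150): print("green",k.mean((0,1)),cv2.minAreaRect(np.float32(plane(c,k.reshape(-1,2),4)[:,:2])))
```

```text
plate [ 28.2 188.4] ((619.2828979492188, -291.17669677734375), (122.6620864868164, 43.97837448120117), 87.50507354736328)
plate [ 91.8 189. ] ((629.8687133789062, -169.96942138671875), (121.68953704833984, 130.0078125), 72.6064682006836)
brass [ 86.3 192.6] ((629.5264282226562, -168.3790283203125), (67.66653442382812, 33.48652267456055), 72.59627532958984)
brass [151.2  50.8] ((419.39593505859375, -25.571090698242188), (86.98077392578125, 144.92941284179688), 86.7750473022461)
green [456.5 180.2] ((633.43701171875, 470.8115234375), (127.23006439208984, 64.94257354736328), 66.84487915039062)
green [300.9 184.3] ((631.8892822265625, 200.32334899902344), (239.28001403808594, 164.43527221679688), 79.7638931274414)
green [149.   76.7] ((449.8177795410156, -43.867218017578125), (55.01546859741211, 38.01303482055664), 86.4295883178711)
green [490.3  10.2] ((358.9291076660156, 503.92327880859375), (42.343318939208984, 76.42031860351562), 18.165645599365234)
green [373.1  41.2] ((412.5885925292969, 313.51861572265625), (118.6519775390625, 98.69223022460938), 3.6247153282165527)
```

View pics/c3.png

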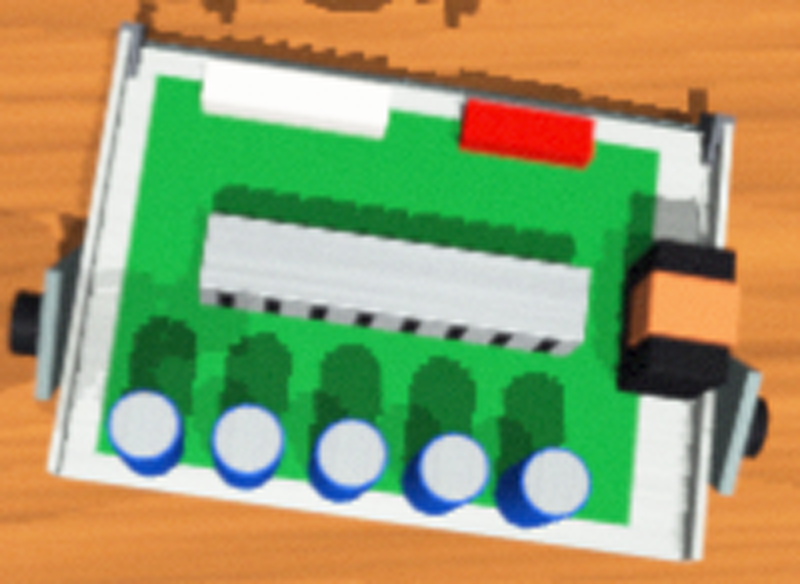

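Run:
```python
from h import *
np.set_printoptions(precision=1,suppress=True)
cw,cs=cam("wrist"),cam("scene")
w=np.array([(210,214),(203,290),(590,268),(586,342),(122,25),(48,470),(735,117),(146,425),(248,438),(351,452),(454,466),(556,482)],float)
s=np.array([(578,86),(549,96),(662,212),(634,231),(622,57),(447,72),(767,262),(494,66),(514,100),(536,132),(557,167),(580,200)],float)
W=(w+.5)/4-.5+[205,106]; S=(s-[400,0]+.5)/(400/130)-.5+[215,225]
P=tri(cw,W,cs,S);print(P)
b=P[:4,:3];c=b.mean(0);y=(b[2]+b[3]-b[0]-b[1]);y/=np.linalg.norm(y);print("bar",c,"y",y,np.degrees(np.arctan2(-y[0],y[1])),np.linalg.norm(b[2]-b[0]),np.linalg.norm(b[1]-b[0]))
d=P[5,:3]-P[4,:3];print("slope",d,np.linalg.norm(d),np.arctan2(d[2],np.hypot(*d[:2])))
cap=P[7:,:3].mean(0)
for e in (P[4,:3],):print()
# tilt from cap top relative to bar top: dz_deck=18
h=np.array([y[1],-y[0],0]);r=cap-c;u=np.array([r@h,r[2]]);L=np.linalg.norm(u);print("tilt cap",np.arctan2(u[1],u[0])-np.arcsin(18/L),u)
o,q,t=cv2.solvePnP(np.array([(-14,-75,0),(14,-75,0),(-14,65,0),(14,65,0)],float),W[:4].reshape(-1,1,2),cw[0],cw[1])
T=cw[3]@np.diag([1,-1,-1]);print("pnp",cw[2]+T@t.ravel(),T@cv2.Rodrigues(q)[0])
# wrist rays: bar length/width scale at guess
# gauge, from scene/side orange blobs handle top
```

```text
[[581.8 128.4  78.1   0.7]
 [608.6 124.6  83.3   1. ]
 [606.9 264.9  80.2   3.9]
 [634.4 264.2  80.1   3.8]
 [510.7  96.   27.3   4.4]
 [667.6  67.4 106.2   0.1]
 [555.4 330.7  37.8   2.5]
 [645.7 106.4 134.3   3.6]
 [652.2 140.1 130.9   3. ]
 [657.8 174.7 131.8   2.4]
 [664.5 209.2 130.8   2.9]
 [670.4 243.6 133.4   2.4]]
bar [607.9 195.5  80.4] y [ 0.2  1.  -0. ] -10.43434384144839 138.83135598393753 27.55959810495234
slope [156.9 -28.6  78.9] 177.91383552314102 0.4595267354888693

tilt cap 0.5283150344117409 [53.1 51.8]
pnp [606.5 201.5  90.3] [[ 0.9  0.2 -0.4]
 [-0.1  1.   0.2]
 [ 0.4 -0.1  0.9]]
```

Emit:
send_rows(series=[{"x": -0.03, "y": -0.1, "z": 0, "yaw": 0}, {"x": -0.06, "y": -0.21, "z": 0, "yaw": 0}, {"x": -0.09, "y": -0.32, "z": 0, "yaw": 0}, {"x": -0.12, "y": -0.43, "z": -0.02, "yaw": 0}, {"x": -0.15, "y": -0.54, "z": -0.05, "yaw": 0}, {"x": -0.18, "y": -0.65, "z": -0.08, "yaw": 0}, {"x": -0.22, "y": -0.76, "z": -0.11, "yaw": 0}, {"x": -0.25, "y": -0.86, "z": -0.14, "yaw": 0}, {"x": -0.25, "y": -0.9, "z": -0.15, "yaw": 0}, {"x": -0.25, "y": -0.9, "z": -0.15, "yaw": 0}])

```text
clock: 3.08
tcp_pos: [486.6, -291.9, 331.1]
orientation: [-0.059, -3.141, -0.001]
contact_force: [0.8, 0.5, 0.1]
grip_width: 85.4
gripper_force: 0.0
```

Run:
```python
from h import *
np.set_printoptions(precision=1,suppress=True)
s=env.observe();print(s["clock"],s["tcp_pos"],s["orientation"],s["joints"])
im=env.read_camera("wrist");c=cam("wrist");cv2.imwrite("pics/w2.png",im[:,:,::-1])
for n,lo,hi,z in(("orange",(4,180,60),(16,255,255),120),("blue",(100,120,40),(125,255,255),50)):
    for k in blobs(mask(im,lo,hi),60): print(n,k.mean((0,1)),cv2.boundingRect(k),cv2.minAreaRect(np.float32(plane(c,k.reshape(-1,2),z)[:,:2])))
```

```text
3.075 [ 486.6 -291.9  331.1] [-0.1 -3.1 -0. ] [ 0.3  0.4  0.2  1.6 -0.1  1.2  2.1]
orange [539.4 335.4] (511, 323, 49, 35) ((695.4210815429688, 67.7060775756836), (105.306884765625, 49.806312561035156), 45.8730354309082)
orange [225.8 329.3] (212, 321, 30, 17) ((658.958984375, -363.5898132324219), (36.8088264465332, 23.57878303527832), 83.98810577392578)
orange [195.5 327.4] (179, 314, 35, 25) ((653.6668090820312, -403.3953552246094), (45.76447296142578, 36.313568115234375), 88.97721862792969)
orange [352.5 311.1] (340, 303, 29, 17) ((640.1110229492188, -203.57212829589844), (38.104068756103516, 20.588878631591797), 76.8154067993164)
orange [273.6 335.4] (178, 301, 207, 71) ((670.549560546875, -293.5377197265625), (269.36199951171875, 107.39310455322266), 84.82046508789062)
orange [280.  305.5] (261, 301, 39, 11) ((625.7218017578125, -293.6316833496094), (46.70799255371094, 14.059440612792969), 82.20022583007812)
orange [ 73.2 313.6] (30, 299, 90, 26) ((632.044677734375, -560.8466796875), (36.13541030883789, 123.1535873413086), 2.6534993648529053)
orange [485. 308.] (416, 286, 144, 4
[... 2352 characters left out ...]
97937011719)
blue [ 25.8 203.1] (4, 169, 44, 73) ((504.3918151855469, -649.21484375), (103.99494171142578, 48.14000701904297), 0.10634578764438629)
blue [288.9 163.3] (272, 149, 34, 28) ((460.37261962890625, -275.976318359375), (23.9232234954834, 38.9169807434082), 19.981786727905273)
blue [271.5 119.7] (254, 105, 36, 31) ((405.6670837402344, -296.9956970214844), (24.65899658203125, 38.754730224609375), 21.278718948364258)
blue [ 64.8 127.9] (50, 99, 31, 60) ((402.6139831542969, -566.7285766601562), (75.74183654785156, 29.16115379333496), 0.05215632915496826)
blue [26.3 57.2] (8, 19, 38, 74) ((309.78759765625, -602.9191284179688), (91.89450073242188, 36.836204528808594), 0.14783212542533875)
```

View pics/w2.png

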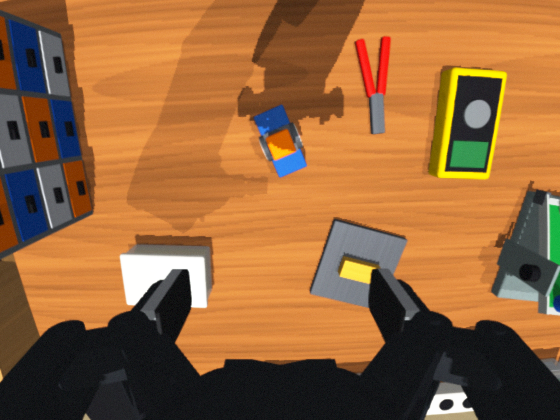

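The view shows the gauge at (280,141): handle top at (432,-287), yaw about 21°. The reference plate is at (345,265), measured as (630,-170) with yaw -17.4°. I'll grip the y faces so that it can pivot about its y axis later.

Emit:
send_rows(series=[{"x": -0.06, "y": 0.01, "z": -0.02, "yaw": 0.025}, {"x": -0.108, "y": 0.01, "z": -0.08, "yaw": 0.05}, {"x": -0.108, "y": 0.01, "z": -0.18, "yaw": 0.065}, {"x": -0.108, "y": 0.01, "z": -0.28, "yaw": 0.065}, {"x": -0.108, "y": 0.01, "z": -0.36, "yaw": 0.065}, {"x": -0.108, "y": 0.01, "z": -0.42, "yaw": 0.065}, {"x": -0.108, "y": 0.01, "z": -0.454, "yaw": 0.065}, {"x": -0.108, "y": 0.01, "z": -0.454, "yaw": 0.065}, {"x": -0.108, "y": 0.01, "z": -0.454, "yaw": 0.065}])

```text
clock: 4.25
tcp_pos: [433.6, -286.1, 105.2]
orientation: [-0.583, 3.086, -0.001]
contact_force: [0.2, -0.1, 0.1]
grip_width: 86.0
gripper_force: 0.0
```

Run:
```python
from h import *
np.set_printoptions(precision=1,suppress=True)
s=env.observe();print(s["clock"],s["tcp_pos"],s["orientation"],s["joints"],s["contact_force"])
for n in("scene","side"):
    im=env.read_camera(n);c=cam(n)
    x,y=proj(c,[432,-287,100])[0].astype(int)
    a=cv2.resize(im[y-50:y+60,x-50:x+50],(400,440),interpolation=2); cv2.imwrite(f"pics/g_{n}.png",a[:,:,::-1])
cv2.imwrite("pics/g.png",np.hstack([cv2.imread("pics/g_scene.png"),cv2.imread("pics/g_side.png")]))
```

```text
4.25 [ 433.6 -286.1  105.2] [-0.6  3.1 -0. ] [ 0.4  0.5  0.1  2.  -0.1  0.6  2.5] [ 0.2 -0.1  0.1]
```

Emit:
send_rows(series=[{"x": 0, "y": 0, "z": 0, "yaw": 0}, {"x": 0, "y": 0, "z": 0, "yaw": 0}, {"x": 0, "y": 0, "z": 0, "yaw": 0}, {"x": 0, "y": 0, "z": 0, "yaw": 0}, {"x": 0, "y": 0, "z": 0, "yaw": 0}, {"x": 0, "y": 0, "z": 0, "yaw": 0}], hand=0, squeeze=25)

```text
clock: 5.1
tcp_pos: [432.5, -287.1, 104.4]
orientation: [-0.58, 3.087, -0.0]
contact_force: [0.7, -1.3, 3.6]
grip_width: 26.0
gripper_force: 31.0
```

Emit:
send_rows(series=[{"x": 0, "y": 0, "z": 0.06, "yaw": 0}, {"x": 0.02, "y": 0.01, "z": 0.13, "yaw": -0.01}, {"x": 0.08, "y": 0.05, "z": 0.16, "yaw": -0.03}, {"x": 0.15, "y": 0.09, "z": 0.16, "yaw": -0.05}, {"x": 0.23, "y": 0.14, "z": 0.16, "yaw": -0.075}, {"x": 0.31, "y": 0.19, "z": 0.16, "yaw": -0.095}, {"x": 0.37, "y": 0.22, "z": 0.15, "yaw": -0.1075}, {"x": 0.395, "y": 0.234, "z": 0.12, "yaw": -0.1075}, {"x": 0.395, "y": 0.234, "z": 0.08, "yaw": -0.1075}, {"x": 0.395, "y": 0.234, "z": 0.08, "yaw": -0.1075}])

```text
clock: 6.35
tcp_pos: [627.5, -170.1, 141.6]
orientation: [-0.474, -3.1, 0.0]
contact_force: [-0.1, -0.1, -4.1]
grip_width: 25.7
gripper_force: 30.1
```

Run:
```python
from h import *
np.set_printoptions(precision=2,suppress=True)
s=env.observe();print(s["clock"],s["tcp_pos"],s["orientation"],s["contact_force"],s["grip_width"])
A=[]
for n,cx in(("scene",(630,-170,60)),("side",(630,-170,60))):
    im=env.read_camera(n);c=cam(n)
    x,y=proj(c,cx)[0].astype(int)
    A.append(cv2.resize(im[y-50:y+50,x-50:x+50],(400,400),interpolation=2))
cv2.imwrite("pics/r1.png",np.hstack(A)[:,:,::-1])
```

```text
6.35 [ 627.47 -170.06  141.63] [-0.47 -3.1   0.  ] [-0.13 -0.08 -4.13] 25.66112549348256
```

View pics/r1.png

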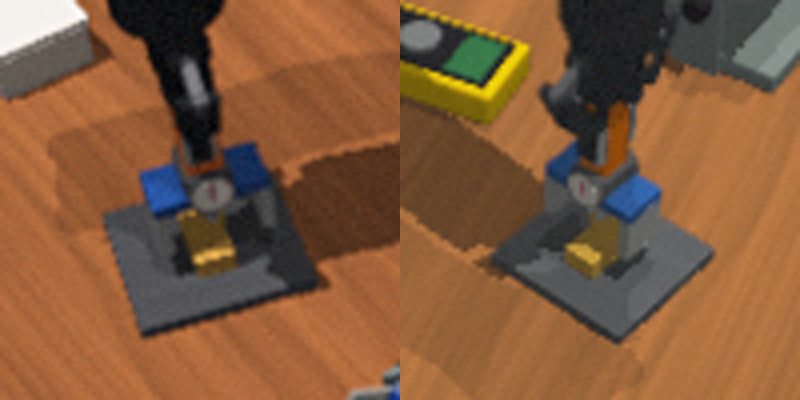

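Emit:
send_rows(series=[{"x": 0.003, "y": 0, "z": -0.015, "yaw": 0}, {"x": 0.003, "y": 0, "z": -0.03, "yaw": 0}, {"x": 0.003, "y": 0, "z": -0.04, "yaw": 0}, {"x": 0.003, "y": 0, "z": -0.047, "yaw": 0}, {"x": 0.003, "y": 0, "z": -0.052, "yaw": 0}, {"x": 0.003, "y": 0, "z": -0.056, "yaw": 0}, {"x": 0.003, "y": 0, "z": -0.056, "yaw": 0}])

```text
clock: 7.32
tcp_pos: [631.7, -170.2, 116.6]
orientation: [0.475, 3.105, -0.0]
contact_force: [1.1, -1.6, 0.9]
grip_width: 25.5
gripper_force: 30.7
```

Emit:
send_rows(series=[{"x": 0, "y": 0, "z": -0.003, "yaw": 0}, {"x": 0, "y": 0, "z": -0.006, "yaw": 0}, {"x": 0, "y": 0, "z": -0.006, "yaw": 0}, {"x": 0, "y": 0, "z": -0.006, "yaw": 0}, {"x": 0, "y": 0, "z": -0.006, "yaw": 0}, {"x": 0, "y": 0, "z": -0.006, "yaw": 0}, {"x": 0, "y": 0, "z": -0.006, "yaw": 0}])

```text
clock: 8.2
tcp_pos: [631.9, -170.5, 116.4]
orientation: [0.476, 3.103, 0.0]
contact_force: [-6.4, 0.5, 25.1]
grip_width: 25.5
gripper_force: 34.0
```

Run:
```python
from h import *
np.set_printoptions(precision=2,suppress=True)
s=env.observe();print(s["tcp_pos"],s["orientation"],s["contact_force"],s["moment"])
for n in("scene","side"):
    im=env.read_camera(n);c=cam(n);cv2.imwrite(f"pics/r2_{n}.png",im[:,:,::-1])
    x,y=proj(c,(630,-170,50))[0].astype(int)
    m=mask(im,(100,120,40),(125,255,255));m[:y-40]=0;m[y+40:]=0;m[:,:x-40]=0;m[:,x+40:]=0
    B=[(k.mean((0,1)),plane(c,[k.mean((0,1))],48)[0][:2]) for k in blobs(m,20)];print(n,B,np.mean([b[1] for b in B],0))
```

```text
[ 631.87 -170.47  116.42] [0.48 3.1  0.  ] [-6.35  0.48 25.06] [ 0.32  1.58 -0.01]
scene [(array([183.44, 203.14]), array([ 654.41, -185.41])), (array([203.76, 197.65]), array([ 597.94, -166.61]))] [ 626.18 -176.01]
side [(array([303.5 , 265.53]), array([ 656.27, -168.99])), (array([286.63, 257.21]), array([ 595.13, -156.61]))] [ 625.7 -162.8]
```

Emit:
send_rows(series=[{"x": 0, "y": 0, "z": 0.002, "yaw": 0}, {"x": 0, "y": 0, "z": 0.002, "yaw": 0}, {"x": 0, "y": 0, "z": 0.002, "yaw": 0}, {"x": 0, "y": 0, "z": 0.002, "yaw": 0}, {"x": 0, "y": 0, "z": 0.002, "yaw": 0}, {"x": 0, "y": 0, "z": 0.03, "yaw": 0}, {"x": 0, "y": 0, "z": 0.1, "yaw": 0}, {"x": 0, "y": 0, "z": 0.2, "yaw": 0}, {"x": 0, "y": 0.03, "z": 0.28, "yaw": 0}, {"x": -0.01, "y": 0.1, "z": 0.315, "yaw": 0.005}])

```text
clock: 9.55
tcp_pos: [626.5, -121.4, 273.4]
orientation: [0.43, 3.11, -0.002]
contact_force: [0.5, 0.7, -5.8]
grip_width: 25.9
gripper_force: 30.2
```

Emit:
send_rows(series=[{"x": -0.005, "y": 0.1, "z": 0, "yaw": 0.005}, {"x": -0.01, "y": 0.2, "z": 0, "yaw": 0.0148}, {"x": -0.02, "y": 0.31, "z": 0, "yaw": 0.0148}, {"x": -0.03, "y": 0.42, "z": 0, "yaw": 0.0148}, {"x": -0.035, "y": 0.52, "z": 0, "yaw": 0.0148}, {"x": -0.036, "y": 0.61, "z": 0, "yaw": 0.0148}, {"x": -0.036, "y": 0.68, "z": 0, "yaw": 0.0148}, {"x": -0.036, "y": 0.722, "z": 0, "yaw": 0.0148}, {"x": -0.036, "y": 0.722, "z": -0.04, "yaw": 0.0148}, {"x": -0.036, "y": 0.722, "z": -0.04, "yaw": 0.0148}])

```text
clock: 10.8
tcp_pos: [607.4, 240.0, 249.3]
orientation: [-0.282, -3.126, 0.004]
contact_force: [-0.6, -1.0, -4.3]
grip_width: 25.5
gripper_force: 30.1
```

Emit:
send_rows(series=[{"x": 0.003, "y": 0.002, "z": -0.05, "yaw": 0}, {"x": 0.003, "y": 0.002, "z": -0.09, "yaw": 0}, {"x": 0.003, "y": 0.002, "z": -0.11, "yaw": 0}, {"x": 0.003, "y": 0.002, "z": -0.122, "yaw": 0}, {"x": 0.003, "y": 0.002, "z": -0.128, "yaw": 0}, {"x": 0.003, "y": 0.002, "z": -0.128, "yaw": 0}, {"x": 0.003, "y": 0.002, "z": -0.128, "yaw": 0}])

```text
clock: 11.68
tcp_pos: [610.1, 242.0, 187.4]
orientation: [0.281, 3.128, 0.0]
contact_force: [-1.2, -0.6, -3.4]
grip_width: 25.6
gripper_force: 30.3
```

Run:
```python
from h import *
np.set_printoptions(precision=2,suppress=True)
s=env.observe();print(s["tcp_pos"],s["contact_force"],s["moment"])
for n in("scene","side"):
    im=env.read_camera(n);cv2.imwrite(f"pics/d1_{n}.png",im[:,:,::-1])
```

```text
[610.1  242.01 187.37] [-1.22 -0.62 -3.39] [-0.27  0.15 -0.02]
```

Still free. I'll lower in small steps to find contact.

Emit:
send_rows(series=[{"x": -0.001, "y": 0, "z": -0.004, "yaw": 0}, {"x": -0.001, "y": 0, "z": -0.008, "yaw": 0}, {"x": -0.001, "y": 0, "z": -0.012, "yaw": 0}, {"x": -0.001, "y": 0, "z": -0.014, "yaw": 0}, {"x": -0.001, "y": 0, "z": -0.014, "yaw": 0}])

```text
clock: 12.4
tcp_pos: [609.6, 242.2, 180.3]
orientation: [0.281, 3.128, 0.001]
contact_force: [-1.6, -0.2, 3.8]
grip_width: 25.6
gripper_force: 31.2
```

Emit:
send_rows(series=[{"x": -0.006, "y": 0.001, "z": -0.005, "yaw": 0}, {"x": -0.012, "y": 0.002, "z": -0.008, "yaw": 0}, {"x": -0.018, "y": 0.003, "z": -0.011, "yaw": 0}, {"x": -0.024, "y": 0.004, "z": -0.014, "yaw": 0}, {"x": -0.03, "y": 0.005, "z": -0.018, "yaw": 0}, {"x": -0.036, "y": 0.006, "z": -0.022, "yaw": 0}])

```text
clock: 13.15
tcp_pos: [591.9, 245.3, 169.9]
orientation: [0.281, 3.127, 0.002]
contact_force: [-2.5, -0.8, 7.0]
grip_width: 25.8
gripper_force: 31.1
```

```bash
cat > t.py <<'E'
from h import *
np.set_printoptions(precision=2,suppress=True)
s=env.observe();print(s["clock"],s["tcp_pos"],s["contact_force"],s["moment"])
import sys
tag=sys.argv[1]
C={};B={}
for n in("scene","side"):
    im=env.read_camera(n);cv2.imwrite(f"pics/{tag}_{n}.png",im[:,:,::-1]);c=C[n]=cam(n)
    x,y=proj(c,s["tcp_pos"]-[0,0,50])[0].astype(int)
    for nm,lo,hi in(("or",(4,180,60),(14,255,255)),("bl",(105,150,40),(122,255,255))):
        m=mask(im,lo,hi);k0=np.zeros_like(m);k0[y-45:y+45,x-45:x+45]=255;m&=k0
        print(n,nm,[(k.mean((0,1)),cv2.contourArea(k),[np.round(v) for v in cv2.minAreaRect(k)]) for k in blobs(m,15)])
E
python3 t.py d2
```

```text
13.15 [591.93 245.25 169.9 ] [-2.45 -0.75  6.96] [-0.24  0.1   0.01]
scene or [(array([297.  , 266.94]), 99.0, [array([296., 267.]), array([23.,  8.]), np.float64(86.0)])]
scene bl [(array([286.68, 282.4 ]), 151.5, [array([287., 282.]), array([17., 11.]), np.float64(56.0)]), (array([311.38, 277.29]), 39.0, [array([311., 277.]), array([9., 6.]), np.float64(63.0)]), (array([263.63, 287.3 ]), 279.0, [array([262., 287.]), array([39., 16.]), np.float64(56.0)])]
side or [(array([332.25, 161.97]), 34.0, [array([333., 161.]), array([ 7., 16.]), np.float64(23.0)])]
side bl [(array([343.31, 188.53]), 264.5, [array([344., 188.]), array([11., 38.]), np.float64(44.0)]), (array([338.8 , 173.08]), 42.5, [array([339., 173.]), array([ 6., 11.]), np.float64(45.0)])]
```

```bash
cat > ang.py <<'E'
from h import *
import sys
tag=sys.argv[1]; tcp=np.array(eval(sys.argv[2])); h=np.array([.984,-.179,0]); z=np.array([0,0,1.])
for n in("scene","side"):
    im=cv2.imread(f"pics/{tag}_{n}.png")[:,:,::-1].copy(); c=cam(n); x,y=proj(c,tcp-[0,0,50])[0].astype(int)
    m=mask(im,(2,150,50),(15,255,255));k0=np.zeros_like(m);k0[y-45:y+30,x-22:x+22]=255;m&=k0
    print(n,[(k.mean((0,1)).round(1),cv2.contourArea(k),cv2.fitLine(k,cv2.DIST_L2,0,.01,.01)[:2].ravel().round(2)) for k in blobs(m,15)])
    m=mask(im,(100,110,40),(125,255,255))&k0
    print("  blue",[(k.mean((0,1)).round(1),cv2.contourArea(k)) for k in blobs(m,10)])
    for f in(0,.15,.3,.4,.5,.6):
        g=-np.sin(f)*h+np.cos(f)*z; gx=np.cos(f)*h+np.sin(f)*z; p0=tcp-[0,0,6]
        q=proj(c,[p0-30*g,p0+20*g,p0-48*g+30*gx,p0-48*g-30*gx]);d=q[0]-q[1];print("  ",f,(d/np.linalg.norm(d)).round(2),"bridge +x,-x",q[2:].round(1).tolist())
E
python3 ang.py d1 [610,242,187.4]; python3 ang.py d2 [591.9,245.2,169.9]
```

```text
scene [(array([306. , 299.8]), 59.0, array([0.89, 0.46], dtype=float32)), (array([290.5, 265.3]), 78.5, array([0.14, 0.99], dtype=float32)), (array([312.3, 243.4]), 92.0, array([ 0.08, -1.  ], dtype=float32)), (array([274.2, 235.2]), 76.0, array([0.15, 0.99], dtype=float32))]
  blue [(array([273.2, 297.1]), 32.0), (array([283.8, 281.3]), 171.5), (array([308. , 273.1]), 67.0)]
   0 [-0.03  1.  ] bridge +x,-x [[282.4, 280.4], [305.0, 269.9]]
   0.15 [-0.23  0.97] bridge +x,-x [[279.7, 280.4], [302.2, 272.2]]
   0.3 [-0.38  0.93] bridge +x,-x [[277.4, 280.0], [299.2, 274.3]]
   0.4 [-0.46  0.89] bridge +x,-x [[276.0, 279.5], [297.1, 275.5]]
   0.5 [-0.52  0.85] bridge +x,-x [[274.8, 278.9], [295.0, 276.6]]
   0.6 [-0.58  0.81] bridge +x,-x [[273.8, 278.0], [292.8, 277.6]]
side [(array([338.9, 159.9]), 65.0, array([ 0.39, -0.92], dtype=float32)), (array([318. , 155.6]), 872.5, array([ 0.05, -1.  ], dtype=float32))]
  blue [(array([343.4, 186.5]), 215.5), (array([340.8, 171.9]), 52.0), (array([325.6, 166.7]), 21.5)]
   0 [-0.09  1.  ] bridge +x,-x [[341.2, 170.8], [326.4, 165.4]]
   0.15 
[... 1074 characters left out ...]
6 [-0.59  0.81] bridge +x,-x [[281.0, 279.1], [299.5, 278.7]]
side [(array([336.2, 160.7]), 142.0, array([ 0.53, -0.85], dtype=float32)), (array([313.6, 158.2]), 952.5, array([ 0.02, -1.  ], dtype=float32))]
  blue [(array([341.4, 188.8]), 179.0), (array([338.5, 173.2]), 52.0), (array([322.7, 171.4]), 14.0)]
   0 [-0.08  1.  ] bridge +x,-x [[336.2, 173.2], [321.6, 167.7]]
   0.15 [0.07 1.  ] bridge +x,-x [[338.0, 172.7], [323.4, 169.3]]
   0.3 [0.21 0.98] bridge +x,-x [[339.6, 171.8], [325.2, 170.6]]
   0.4 [0.3  0.95] bridge +x,-x [[340.6, 171.1], [326.5, 171.4]]
   0.5 [0.38 0.93] bridge +x,-x [[341.4, 170.3], [327.9, 172.0]]
   0.6 [0.45 0.89] bridge +x,-x [[342.2, 169.4], [329.3, 172.6]]
```

Emit:
send_rows(series=[{"x": -0.006, "y": 0.001, "z": -0.005, "yaw": 0}, {"x": -0.012, "y": 0.002, "z": -0.01, "yaw": 0}, {"x": -0.018, "y": 0.003, "z": -0.015, "yaw": 0}, {"x": -0.024, "y": 0.0045, "z": -0.02, "yaw": 0}, {"x": -0.03, "y": 0.0055, "z": -0.026, "yaw": 0}, {"x": -0.035, "y": 0.0065, "z": -0.031, "yaw": 0}, {"x": -0.039, "y": 0.007, "z": -0.0356, "yaw": 0}, {"x": -0.039, "y": 0.007, "z": -0.0356, "yaw": 0}])

```text
clock: 14.25
tcp_pos: [572.1, 248.8, 151.7]
orientation: [0.281, 3.128, 0.001]
contact_force: [-1.8, 0.5, 5.9]
grip_width: 25.6
gripper_force: 29.9
```

```bash
python3 t.py d3 | head -1
python3 - <<'E'
from rig import env
import subprocess
t=env.observe()["tcp_pos"]
print(subprocess.run(["python3","ang.py","d3",str([float(v) for v in t])],capture_output=True,text=True).stdout)
E
```

```text
14.25 [572.05 248.83 151.67] [-1.76  0.48  5.94] [-0.12  0.38 -0.07]
scene [(array([306.7, 300.9]), 75.5, array([0.81, 0.59], dtype=float32)), (array([323.7, 285.2]), 294.0, array([0.07, 1.  ], dtype=float32)), (array([303.9, 269.5]), 137.5, array([ 0.04, -1.  ], dtype=float32)), (array([326.3, 251.5]), 57.0, array([0.01, 1.  ], dtype=float32)), (array([292.1, 245.3]), 177.5, array([0.39, 0.92], dtype=float32))]
  blue [(array([313.9, 281.9]), 26.0), (array([291.4, 282.5]), 144.5)]
   0 [-0.07  1.  ] bridge +x,-x [[296.6, 282.3], [318.3, 272.1]]
   0.15 [-0.26  0.97] bridge +x,-x [[294.2, 282.3], [315.6, 274.3]]
   0.3 [-0.4   0.92] bridge +x,-x [[292.0, 281.9], [312.7, 276.3]]
   0.4 [-0.47  0.88] bridge +x,-x [[290.7, 281.4], [310.6, 277.5]]
   0.5 [-0.54  0.84] bridge +x,-x [[289.6, 280.8], [308.6, 278.6]]
   0.6 [-0.59  0.81] bridge +x,-x [[288.7, 280.0], [306.6, 279.6]]
side [(array([317.3, 161.6]), 1173.5, array([ 0.12, -0.99], dtype=float32))]
  blue [(array([338.1, 192.3]), 132.0), (array([335.8, 173.9]), 39.5)]
   0 [-0.08  1.  ] bridge +x,-x [[330.9, 175.4], [316.5, 170.0]]
   0.15 [0.08 1.  ] bridge +x,-x [[332.6, 174.9], [318.3, 171.6]]
   0.3 [0.22 0.98] bridge +x,-x [[334.2, 174.1], [320.1, 172.9]]
   0.4 [0.3  0.95] bridge +x,-x [[335.2, 173.4], [321.4, 173.6]]
   0.5 [0.38 0.92] bridge +x,-x [[336.0, 172.6], [322.7, 174.3]]
   0.6 [0.45 0.89] bridge +x,-x [[336.8, 171.7], [324.1, 174.8]]
```

Emit:
send_rows(series=[{"x": -0.003, "y": 0.0005, "z": -0.004, "yaw": 0}, {"x": -0.006, "y": 0.001, "z": -0.008, "yaw": 0}, {"x": -0.009, "y": 0.0015, "z": -0.012, "yaw": 0}, {"x": -0.009, "y": 0.0015, "z": -0.012, "yaw": 0}])

```text
clock: 14.85
tcp_pos: [571.6, 249.0, 150.9]
orientation: [0.283, 3.119, 0.007]
contact_force: [-4.9, -5.8, 44.1]
grip_width: 25.7
gripper_force: 35.0
```

Emit:
send_rows(series=[{"x": -0.002, "y": 0, "z": -0.003, "yaw": 0}, {"x": -0.004, "y": 0.001, "z": -0.006, "yaw": 0}, {"x": -0.004, "y": 0.001, "z": -0.006, "yaw": 0}, {"x": -0.004, "y": 0.001, "z": -0.006, "yaw": 0}])

```text
clock: 15.35
tcp_pos: [570.2, 249.3, 148.2]
orientation: [0.283, 3.118, 0.007]
contact_force: [-3.1, -5.0, 47.2]
grip_width: 25.8
gripper_force: 35.6
```

```bash
python3 t.py d4 | head -1
python3 - <<'E'
from rig import env
import subprocess
t=env.observe()["tcp_pos"]
print(subprocess.run(["python3","ang.py","d4",str([float(v) for v in t])],capture_output=True,text=True).stdout)
E
```

```text
15.35 [570.15 249.34 148.24] [-3.14 -4.97 47.17] [-1.76  0.64 -0.03]
scene [(array([306.8, 300.9]), 76.5, array([0.81, 0.59], dtype=float32)), (array([324.6, 285.7]), 316.5, array([0.04, 1.  ], dtype=float32)), (array([304.4, 269.1]), 131.5, array([ 0.08, -1.  ], dtype=float32)), (array([327.3, 251.3]), 61.5, array([0.02, 1.  ], dtype=float32)), (array([292.9, 245.8]), 191.0, array([0.38, 0.93], dtype=float32))]
  blue [(array([314.3, 282.1]), 22.5), (array([292.1, 282.2]), 143.0)]
   0 [-0.07  1.  ] bridge +x,-x [[297.3, 282.8], [319.0, 272.6]]
   0.15 [-0.26  0.97] bridge +x,-x [[294.9, 282.8], [316.2, 274.8]]
   0.3 [-0.4   0.92] bridge +x,-x [[292.7, 282.4], [313.3, 276.8]]
   0.4 [-0.48  0.88] bridge +x,-x [[291.4, 281.9], [311.3, 278.0]]
   0.5 [-0.54  0.84] bridge +x,-x [[290.3, 281.3], [309.3, 279.1]]
   0.6 [-0.59  0.81] bridge +x,-x [[289.4, 280.5], [307.3, 280.1]]
side [(array([317. , 162.2]), 1109.0, array([ 0.11, -0.99], dtype=float32))]
  blue [(array([338. , 192.9]), 139.0), (array([335.6, 173.6]), 42.0)]
   0 [-0.08  1.  ] bridge +x,-x [[330.4, 176.0], [316.0, 170.6]]
   0.15 [0.08 1.  ] bridge +x,-x [[332.1, 175.5], [317.8, 172.1]]
   0.3 [0.22 0.98] bridge +x,-x [[333.7, 174.7], [319.6, 173.5]]
   0.4 [0.3  0.95] bridge +x,-x [[334.6, 174.0], [320.9, 174.2]]
   0.5 [0.38 0.92] bridge +x,-x [[335.5, 173.2], [322.2, 174.9]]
   0.6 [0.45 0.89] bridge +x,-x [[336.2, 172.3], [323.6, 175.4]]
```

Emit:
send_rows(series=[{"x": 0.003, "y": 0, "z": 0.01, "yaw": 0}, {"x": 0.004, "y": 0, "z": 0.022, "yaw": 0}, {"x": 0.012, "y": -0.001, "z": 0.026, "yaw": 0}, {"x": 0.02, "y": -0.003, "z": 0.031, "yaw": 0}, {"x": 0.03, "y": -0.005, "z": 0.035, "yaw": 0}, {"x": 0.03, "y": -0.005, "z": 0.035, "yaw": 0}, {"x": 0.03, "y": -0.005, "z": 0.035, "yaw": 0}])

```text
clock: 16.32
tcp_pos: [581.0, 247.0, 159.6]
orientation: [0.282, 3.128, -0.0]
contact_force: [0.6, 1.0, -2.6]
grip_width: 25.7
gripper_force: 29.4
```

```bash
python3 t.py d5 | head -1
python3 - <<'E'
from rig import env
import subprocess,cv2,numpy as np
from h import cam,proj
t=env.observe()["tcp_pos"]
print(subprocess.run(["python3","ang.py","d5",str([float(v) for v in t])],capture_output=True,text=True).stdout)
A=[]
for n in("scene","side"):
    im=cv2.imread(f"pics/d5_{n}.png");x,y=proj(cam(n),t-[0,0,60])[0].astype(int)
    A.append(cv2.resize(im[y-40:y+40,x-40:x+40],(400,400),interpolation=cv2.INTER_CUBIC))
cv2.imwrite("pics/d5.png",np.hstack(A))
E
```

```text
16.325 [580.97 246.99 159.57] [ 0.58  0.96 -2.58] [-0.1   0.   -0.01]
scene [(array([306.4, 300.3]), 68.0, array([0.85, 0.53], dtype=float32)), (array([320.9, 283. ]), 264.0, array([0.08, 1.  ], dtype=float32)), (array([300.3, 267.6]), 132.5, array([ 0.07, -1.  ], dtype=float32)), (array([323.3, 252.3]), 48.5, array([ 0.02, -1.  ], dtype=float32)), (array([288.8, 242.9]), 115.0, array([0.44, 0.9 ], dtype=float32))]
  blue [(array([310.7, 280.9]), 25.0), (array([288.1, 281.2]), 143.0)]
   0 [-0.06  1.  ] bridge +x,-x [[293.3, 281.9], [315.3, 271.6]]
   0.15 [-0.25  0.97] bridge +x,-x [[290.8, 281.9], [312.5, 273.8]]
   0.3 [-0.39  0.92] bridge +x,-x [[288.6, 281.5], [309.5, 275.8]]
   0.4 [-0.47  0.88] bridge +x,-x [[287.3, 281.0], [307.5, 277.1]]
   0.5 [-0.53  0.85] bridge +x,-x [[286.2, 280.4], [305.5, 278.2]]
   0.6 [-0.59  0.81] bridge +x,-x [[285.2, 279.6], [303.4, 279.1]]
side [(array([318.7, 160.9]), 1096.5, array([ 0.06, -1.  ], dtype=float32))]
  blue [(array([339.8, 190.7]), 167.0), (array([338.3, 172.3]), 37.5)]
   0 [-0.08  1.  ] bridge +x,-x [[333.2, 174.5], [318.8, 169.1]]
   0.15 [0.08 1.  ] bridge +x,-x [[335.0, 174.0], [320.5, 170.6]]
   0.3 [0.22 0.98] bridge +x,-x [[336.6, 173.2], [322.4, 171.9]]
   0.4 [0.3  0.95] bridge +x,-x [[337.5, 172.5], [323.7, 172.7]]
   0.5 [0.38 0.93] bridge +x,-x [[338.4, 171.7], [325.0, 173.4]]
   0.6 [0.45 0.89] bridge +x,-x [[339.1, 170.7], [326.3, 173.9]]

this script no longer has the robotException ignored in: <_io.TextIOWrapper mode='rw' encoding='UTF-8'>
Traceback (most recent call last):
BrokenPipeError: [Errno 32] Broken pipe
```

Emit:
send_rows(series=[{"x": 0.002, "y": 0, "z": -0.004, "yaw": 0}, {"x": 0.004, "y": 0, "z": -0.008, "yaw": 0}, {"x": 0.005, "y": -0.001, "z": -0.01, "yaw": 0}, {"x": 0.005, "y": -0.001, "z": -0.01, "yaw": 0}])

```text
clock: 16.92
tcp_pos: [582.9, 247.0, 154.4]
orientation: [-0.281, -3.129, -0.0]
contact_force: [0.5, 1.0, -1.5]
grip_width: 25.6
gripper_force: 29.4
```

Emit:
send_rows(series=[{"x": 0.001, "y": 0, "z": -0.002, "yaw": 0}, {"x": 0.002, "y": 0, "z": -0.004, "yaw": 0}, {"x": 0.003, "y": 0, "z": -0.006, "yaw": 0}, {"x": 0.003, "y": 0, "z": -0.006, "yaw": 0}])

```text
clock: 17.42
tcp_pos: [583.9, 246.8, 154.1]
orientation: [-0.281, -3.129, -0.002]
contact_force: [-11.3, -2.7, 24.1]
grip_width: 25.3
gripper_force: 32.8
```

```bash
python3 t.py d6 >/dev/null; python3 ang.py d6 [583.9,246.8,154.1] | grep -v "  0 "
python3 - <<'E'
import cv2,numpy as np
from h import cam,proj
A=[]
for n in("scene","side"):
    im=cv2.imread(f"pics/d6_{n}.png");x,y=proj(cam(n),np.array([583.9,246.8,95]))[0].astype(int)
    A.append(cv2.resize(im[y-40:y+40,x-40:x+40],(400,400),interpolation=cv2.INTER_CUBIC))
cv2.imwrite("pics/d6.png",np.hstack(A))
E
```

```text
scene [(array([307. , 301.4]), 83.0, array([0.79, 0.62], dtype=float32)), (array([320.1, 283.7]), 221.5, array([0.09, 1.  ], dtype=float32)), (array([299.2, 270.1]), 128.5, array([ 0.05, -1.  ], dtype=float32)), (array([321.9, 253.6]), 61.0, array([0.01, 1.  ], dtype=float32)), (array([287.3, 242.5]), 69.5, array([0.46, 0.89], dtype=float32))]
  blue [(array([309.7, 282.7]), 26.5), (array([287.1, 283.2]), 146.0)]
   0.15 [-0.25  0.97] bridge +x,-x [[289.7, 283.8], [311.3, 275.7]]
   0.3 [-0.39  0.92] bridge +x,-x [[287.5, 283.4], [308.4, 277.8]]
   0.4 [-0.47  0.88] bridge +x,-x [[286.2, 283.0], [306.4, 279.0]]
   0.5 [-0.53  0.85] bridge +x,-x [[285.1, 282.4], [304.3, 280.1]]
   0.6 [-0.59  0.81] bridge +x,-x [[284.1, 281.6], [302.3, 281.1]]
side [(array([336.2, 161.3]), 169.0, array([ 0.62, -0.79], dtype=float32)), (array([311.9, 159.6]), 950.0, array([ 0.02, -1.  ], dtype=float32))]
  blue [(array([339.7, 191.4]), 180.0), (array([339. , 173.6]), 42.0)]
   0.15 [0.07 1.  ] bridge +x,-x [[335.6, 175.5], [321.2, 172.1]]
   0.3 [0.22 0.98] bridge +x,-x [[337.3, 174.7], [323.0, 173.4]]
   0.4 [0.3  0.95] bridge +x,-x [[338.2, 174.0], [324.3, 174.2]]
   0.5 [0.38 0.93] bridge +x,-x [[339.1, 173.2], [325.7, 174.8]]
   0.6 [0.45 0.89] bridge +x,-x [[339.8, 172.2], [327.0, 175.3]]
```

View pics/d6.png

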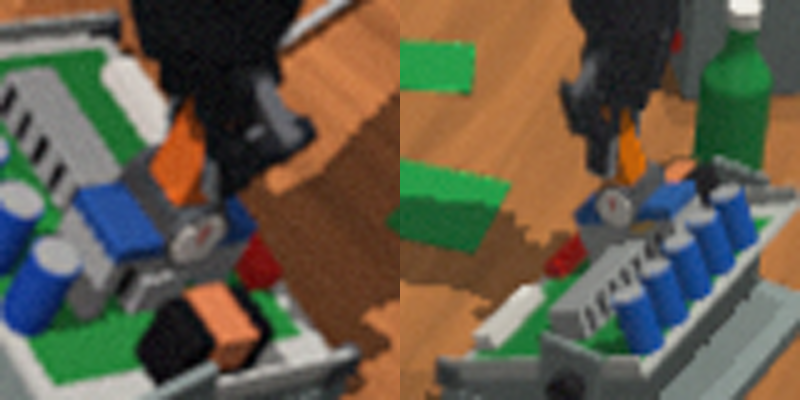

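Emit:
send_rows(series=[{"x": -0.001, "y": 0, "z": 0.002, "yaw": 0}, {"x": -0.001, "y": 0, "z": 0.002, "yaw": 0}, {"x": -0.001, "y": 0, "z": 0.002, "yaw": 0}, {"x": -0.002, "y": -0.004, "z": 0.002, "yaw": 0}, {"x": -0.003, "y": -0.01, "z": 0.002, "yaw": 0}, {"x": -0.004, "y": -0.016, "z": 0.002, "yaw": 0}], squeeze=50)

```text
clock: 18.27
tcp_pos: [582.5, 242.4, 154.0]
orientation: [0.278, 3.128, 0.008]
contact_force: [-4.3, 5.9, 8.8]
grip_width: 25.7
gripper_force: 48.9
```

Emit:
send_rows(series=[{"x": -0.001, "y": -0.006, "z": 0, "yaw": 0}, {"x": -0.002, "y": -0.012, "z": 0, "yaw": 0}, {"x": -0.003, "y": -0.018, "z": 0, "yaw": 0}, {"x": -0.004, "y": -0.024, "z": 0, "yaw": 0}])

```text
clock: 18.77
tcp_pos: [580.0, 230.8, 153.8]
orientation: [0.277, 3.129, 0.008]
contact_force: [-4.3, 8.3, 9.4]
grip_width: 25.4
gripper_force: 49.0
```

```bash
python3 t.py e1 | head -3 > /tmp/o; head -1 /tmp/o; python3 -c "
from rig import env
s=env.observe();print(s['tcp_pos'],s['orientation'],s['moment'])"; T=$(python3 -c "
import re;l=open('/tmp/o').readline();print('['+','.join(re.findall(r'\[(.*?)\]',l)[0].split())+']')"); python3 ang.py e1 $T
```

```text
18.775 [579.98 230.8  153.78] [-4.33  8.33  9.38] [2.31 1.14 0.18]
[579.91072593 230.24039916 153.79539191] [0.27751386 3.12920823 0.00755851] [1.87209102 1.14510072 0.10354946]
scene [(array([305.2, 299. ]), 37.5, array([0.97, 0.23], dtype=float32)), (array([317.2, 279. ]), 242.5, array([0.08, 1.  ], dtype=float32)), (array([296. , 265.1]), 125.5, array([ 0.06, -1.  ], dtype=float32)), (array([318.8, 242.2]), 84.0, array([ 0.09, -1.  ], dtype=float32)), (array([281.2, 233.8]), 83.0, array([0.15, 0.99], dtype=float32))]
  blue [(array([306.7, 277.7]), 25.5), (array([284.2, 278.2]), 144.0)]
   0 [-0.05  1.  ] bridge +x,-x [[289.1, 278.6], [310.9, 268.5]]
   0.15 [-0.24  0.97] bridge +x,-x [[286.6, 278.6], [308.1, 270.7]]
   0.3 [-0.39  0.92] bridge +x,-x [[284.4, 278.2], [305.2, 272.7]]
   0.4 [-0.46  0.89] bridge +x,-x [[283.1, 277.7], [303.2, 273.9]]
   0.5 [-0.53  0.85] bridge +x,-x [[282.0, 277.0], [301.2, 275.0]]
   0.6 [-0.59  0.81] bridge +x,-x [[281.0, 276.2], [299.1, 275.9]]
side [(array([317.5, 163.8]), 1086.0, array([ 0.07, -1.  ], dtype=float32))]
  blue [(array([338.8, 192.3]), 165.5), (array([336.6, 175.8]), 43.0)]
   0 [-0.08  1.  ] bridge +x,-x [[331.4, 178.2], [316.9, 172.7]]
   0.15 [0.08 1.  ] bridge +x,-x [[333.2, 177.7], [318.7, 174.3]]
   0.3 [0.22 0.98] bridge +x,-x [[334.8, 176.9], [320.5, 175.6]]
   0.4 [0.3  0.95] bridge +x,-x [[335.8, 176.2], [321.8, 176.4]]
   0.5 [0.38 0.92] bridge +x,-x [[336.6, 175.4], [323.2, 177.0]]
   0.6 [0.45 0.89] bridge +x,-x [[337.4, 174.5], [324.5, 177.5]]
```

Emit:
send_rows(series=[{"x": -0.0013, "y": -0.0075, "z": 0, "yaw": 0}, {"x": -0.0027, "y": -0.015, "z": 0, "yaw": 0}, {"x": -0.004, "y": -0.0225, "z": 0, "yaw": 0}, {"x": -0.0054, "y": -0.03, "z": 0, "yaw": 0}, {"x": -0.0068, "y": -0.0375, "z": 0, "yaw": 0}, {"x": -0.0082, "y": -0.045, "z": 0, "yaw": 0}, {"x": -0.0095, "y": -0.0525, "z": 0, "yaw": 0}, {"x": -0.0109, "y": -0.06, "z": 0, "yaw": 0}, {"x": -0.0123, "y": -0.0675, "z": 0, "yaw": 0}, {"x": -0.0136, "y": -0.075, "z": 0, "yaw": 0}])

```text
clock: 20.12
tcp_pos: [573.3, 193.5, 153.9]
orientation: [0.276, 3.129, 0.009]
contact_force: [-5.5, 10.6, 10.3]
grip_width: 25.6
gripper_force: 49.7
```

Emit:
send_rows(series=[{"x": -0.0013, "y": -0.0075, "z": 0, "yaw": 0}, {"x": -0.0027, "y": -0.015, "z": 0, "yaw": 0}, {"x": -0.004, "y": -0.0225, "z": 0, "yaw": 0}, {"x": -0.0054, "y": -0.03, "z": 0, "yaw": 0}, {"x": -0.0068, "y": -0.0375, "z": 0, "yaw": 0}, {"x": -0.0082, "y": -0.045, "z": 0, "yaw": 0}, {"x": -0.0095, "y": -0.0525, "z": 0, "yaw": 0}, {"x": -0.0109, "y": -0.06, "z": 0, "yaw": 0}, {"x": -0.0123, "y": -0.0675, "z": 0, "yaw": 0}, {"x": -0.0136, "y": -0.075, "z": 0, "yaw": 0}])

```text
clock: 21.38
tcp_pos: [566.6, 156.2, 153.9]
orientation: [0.276, 3.129, 0.009]
contact_force: [-5.3, 10.8, 11.1]
grip_width: 25.7
gripper_force: 49.7
```

Emit:
send_rows(series=[{"x": 0, "y": 0, "z": 0, "yaw": 0}, {"x": 0, "y": 0, "z": 0, "yaw": 0}, {"x": 0, "y": 0, "z": 0, "yaw": 0}])

```text
clock: 21.75
tcp_pos: [566.5, 155.6, 153.8]
orientation: [0.277, 3.129, 0.008]
contact_force: [-5.8, 9.6, 11.9]
grip_width: 25.7
gripper_force: 49.9
```

```bash
python3 t.py e2 | head -3 > /tmp/o; cat /tmp/o; T=$(python3 -c "
import re;l=open('/tmp/o').readline();print('['+','.join(re.findall(r'\[(.*?)\]',l)[0].split())+']')"); python3 ang.py e2 $T
```

```text
21.75 [566.49 155.58 153.85] [-5.82  9.6  11.86] [2.35 1.25 0.14]
scene or [(array([279.73, 242.4 ]), 104.0, [array([278., 242.]), array([18.,  9.]), np.float64(90.0)])]
scene bl [(array([290.27, 254.36]), 20.0, [array([291., 254.]), array([ 4., 10.]), np.float64(0.0)]), (array([267.43, 254.79]), 119.0, [array([268., 255.]), array([17., 10.]), np.float64(56.0)]), (array([252.62, 270.73]), 421.0, [array([252., 270.]), array([51., 15.]), np.float64(59.0)])]
scene [(array([272.3, 235.5]), 360.0, array([0.59, 0.81], dtype=float32)), (array([301.7, 239.4]), 425.0, array([0., 1.], dtype=float32))]
  blue [(array([290.1, 254.7]), 28.5), (array([268.4, 255. ]), 131.5)]
   0 [-0.01  1.  ] bridge +x,-x [[273.6, 255.8], [294.8, 246.3]]
   0.15 [-0.2   0.98] bridge +x,-x [[271.1, 255.6], [292.2, 248.5]]
   0.3 [-0.35  0.94] bridge +x,-x [[268.9, 255.1], [289.3, 250.4]]
   0.4 [-0.43  0.9 ] bridge +x,-x [[267.6, 254.6], [287.4, 251.5]]
   0.5 [-0.5   0.86] bridge +x,-x [[266.5, 253.9], [285.4, 252.6]]
   0.6 [-0.56  0.83] bridge +x,-x [[265.5, 253.0], [283.4, 253.5]]
side [(array([299.2, 190.1]), 279.0, array([ 0.51, -0.86], dtype=float32)), (array([326.3, 162.8]), 301.5, array([ 0.36, -0.93], dtype=float32)), (array([299.1, 152.2]), 249.0, array([ 0.05, -1.  ], dtype=float32))]
  blue [(array([332.3, 198.5]), 34.5), (array([325.9, 186.8]), 44.0)]
   0 [-0.06  1.  ] bridge +x,-x [[320.9, 189.0], [306.1, 183.2]]
   0.15 [0.09 1.  ] bridge +x,-x [[322.7, 188.5], [307.9, 184.8]]
   0.3 [0.23 0.97] bridge +x,-x [[324.3, 187.7], [309.8, 186.2]]
   0.4 [0.31 0.95] bridge +x,-x [[325.2, 187.1], [311.1, 187.0]]
   0.5 [0.39 0.92] bridge +x,-x [[326.1, 186.2], [312.5, 187.7]]
   0.6 [0.46 0.89] bridge +x,-x [[326.8, 185.3], [313.9, 188.2]]
```

Emit:
send_rows(series=[{"x": -0.004, "y": 0.001, "z": 0.01, "yaw": 0}, {"x": -0.015, "y": 0.003, "z": 0.03, "yaw": 0}, {"x": -0.039, "y": 0.007, "z": 0.08, "yaw": 0}, {"x": -0.068, "y": 0.012, "z": 0.14, "yaw": 0}, {"x": -0.09, "y": 0.02, "z": 0.19, "yaw": 0}, {"x": -0.15, "y": 0.08, "z": 0.2, "yaw": 0}, {"x": -0.22, "y": 0.15, "z": 0.2, "yaw": 0}, {"x": -0.29, "y": 0.22, "z": 0.2, "yaw": 0}, {"x": -0.35, "y": 0.28, "z": 0.17, "yaw": 0}, {"x": -0.399, "y": 0.333, "z": 0.1, "yaw": 0}])

```text
clock: 23.1
tcp_pos: [366.8, 319.4, 203.4]
orientation: [0.281, 3.127, 0.004]
contact_force: [1.2, 0.9, -4.8]
grip_width: 25.2
gripper_force: 50.0
```

Emit:
send_rows(series=[{"x": 0, "y": 0, "z": -0.06, "yaw": 0}, {"x": 0, "y": 0, "z": -0.11, "yaw": 0}, {"x": 0, "y": 0, "z": -0.11, "yaw": 0}, {"x": 0, "y": 0, "z": -0.11, "yaw": 0}])

```text
clock: 23.6
tcp_pos: [367.9, 318.2, 148.4]
orientation: [0.283, 3.128, 0.001]
contact_force: [-0.0, -0.6, -5.2]
grip_width: 25.3
gripper_force: 50.4
```

```bash
python3 t.py m1 | head -1 > /tmp/o; cat /tmp/o; T=$(python3 -c "
import re;l=open('/tmp/o').readline();print('['+','.join(re.findall(r'\[(.*?)\]',l)[0].split())+']')"); python3 ang.py m1 $T
```

```text
23.6 [367.86 318.16 148.42] [-0.02 -0.58 -5.19] [-0.02  0.05  0.  ]
scene [(array([401.8, 265.7]), 381.0, array([0.07, 1.  ], dtype=float32)), (array([377.7, 231.6]), 700.5, array([0.37, 0.93], dtype=float32))]
  blue [(array([395.2, 257.2]), 10.5), (array([374.3, 256.1]), 134.5)]
   0 [-0.26  0.97] bridge +x,-x [[378.2, 257.1], [397.8, 247.6]]
   0.15 [-0.39  0.92] bridge +x,-x [[376.2, 257.0], [395.1, 249.8]]
   0.3 [-0.49  0.87] bridge +x,-x [[374.6, 256.5], [392.3, 251.7]]
   0.4 [-0.54  0.84] bridge +x,-x [[373.7, 255.9], [390.4, 252.8]]
   0.5 [-0.59  0.81] bridge +x,-x [[372.9, 255.2], [388.6, 253.9]]
   0.6 [-0.63  0.78] bridge +x,-x [[372.4, 254.4], [386.8, 254.8]]
side [(array([292.4, 163.9]), 39.5, array([1.  , 0.07], dtype=float32)), (array([291. , 133.4]), 282.5, array([ 0.53, -0.85], dtype=float32)), (array([265.2, 146.5]), 1015.0, array([0.06, 1.  ], dtype=float32))]
  blue [(array([290.3, 151.4]), 28.5)]
   0 [-0.01  1.  ] bridge +x,-x [[286.1, 153.7], [273.2, 149.0]]
   0.15 [0.13 0.99] bridge +x,-x [[287.6, 153.2], [274.8, 150.4]]
   0.3 [0.26 0.97] bridge +x,-x [[289.0, 152.4], [276.5, 151.6]]
   0.4 [0.33 0.94] bridge +x,-x [[289.8, 151.7], [277.7, 152.3]]
   0.5 [0.4  0.91] bridge +x,-x [[290.5, 150.9], [278.9, 152.9]]
   0.6 [0.47 0.88] bridge +x,-x [[291.0, 150.0], [280.1, 153.4]]
```

Emit:
send_rows(series=[{"x": 0, "y": 0.006, "z": -0.03, "yaw": 0}, {"x": 0, "y": 0.006, "z": -0.056, "yaw": 0}, {"x": 0, "y": 0.006, "z": -0.062, "yaw": 0}, {"x": 0, "y": 0.006, "z": -0.067, "yaw": 0}, {"x": 0, "y": 0.006, "z": -0.07, "yaw": 0}, {"x": 0, "y": 0.006, "z": -0.07, "yaw": 0}], squeeze=20)

```text
clock: 24.45
tcp_pos: [367.4, 321.3, 112.6]
orientation: [0.282, 3.129, 0.0]
contact_force: [0.5, -0.4, -4.9]
grip_width: 25.9
gripper_force: 50.4
```

Emit:
send_rows(series=[{"x": 0, "y": 0, "z": -0.002, "yaw": 0}, {"x": 0, "y": 0, "z": -0.004, "yaw": 0}, {"x": 0, "y": 0, "z": -0.006, "yaw": 0}, {"x": 0, "y": 0, "z": -0.008, "yaw": 0}, {"x": 0, "y": 0, "z": -0.008, "yaw": 0}], hand=0, squeeze=20)

```text
clock: 25.08
tcp_pos: [368.2, 321.5, 111.6]
orientation: [0.283, 3.127, 0.005]
contact_force: [-6.0, -6.5, 44.4]
grip_width: 25.4
gripper_force: 56.7
```

Emit:
send_rows(series=[{"x": 0.008, "y": -0.0015, "z": 0.003, "yaw": 0}, {"x": 0.016, "y": -0.003, "z": 0.003, "yaw": 0}, {"x": 0.024, "y": -0.0045, "z": 0.002, "yaw": 0}, {"x": 0.032, "y": -0.006, "z": 0.002, "yaw": 0}, {"x": 0.04, "y": -0.0075, "z": 0.0, "yaw": 0}])

```text
clock: 25.7
tcp_pos: [387.4, 317.8, 109.6]
orientation: [0.281, 3.129, 0.002]
contact_force: [-1.9, -1.7, 11.0]
grip_width: 25.3
gripper_force: 53.3
```

```bash
python3 t.py m2 | head -1 > /tmp/o; cat /tmp/o; T=$(python3 -c "
import re;l=open('/tmp/o').readline();print('['+','.join(re.findall(r'\[(.*?)\]',l)[0].split())+']')"); python3 ang.py m2 $T
```

```text
25.7 [387.4  317.78 109.57] [-1.93 -1.73 10.98] [-0.38  0.93  0.01]
scene [(array([396.8, 277.7]), 232.0, array([ 0.12, -0.99], dtype=float32)), (array([380.3, 254.2]), 142.5, array([ 0.23, -0.97], dtype=float32)), (array([364.2, 241.4]), 532.0, array([ 0.07, -1.  ], dtype=float32))]
  blue [(array([390.8, 267.1]), 18.5), (array([368.7, 269.8]), 145.0)]
   0 [-0.25  0.97] bridge +x,-x [[370.4, 270.3], [389.8, 260.8]]
   0.15 [-0.38  0.92] bridge +x,-x [[368.4, 270.2], [387.1, 262.9]]
   0.3 [-0.49  0.87] bridge +x,-x [[366.8, 269.8], [384.4, 264.8]]
   0.4 [-0.54  0.84] bridge +x,-x [[365.8, 269.3], [382.6, 265.9]]
   0.5 [-0.59  0.81] bridge +x,-x [[365.1, 268.7], [380.7, 266.9]]
   0.6 [-0.63  0.78] bridge +x,-x [[364.5, 267.9], [378.9, 267.8]]
side [(array([298. , 143.7]), 378.5, array([ 0.07, -1.  ], dtype=float32)), (array([275.6, 161.4]), 1139.0, array([0.31, 0.95], dtype=float32))]
  blue [(array([293., 162.]), 38.0)]
   0 [-0.01  1.  ] bridge +x,-x [[290.6, 163.3], [277.7, 158.4]]
   0.15 [0.13 0.99] bridge +x,-x [[292.1, 162.8], [279.3, 159.9]]
   0.3 [0.26 0.97] bridge +x,-x [[293.4, 162.0], [281.0, 161.1]]
   0.4 [0.33 0.94] bridge +x,-x [[294.2, 161.3], [282.2, 161.8]]
   0.5 [0.4  0.91] bridge +x,-x [[294.9, 160.6], [283.4, 162.4]]
   0.6 [0.47 0.88] bridge +x,-x [[295.5, 159.7], [284.6, 162.9]]
```

Emit:
send_rows(series=[{"x": 0.008, "y": -0.0015, "z": -0.001, "yaw": 0}, {"x": 0.016, "y": -0.003, "z": -0.003, "yaw": 0}, {"x": 0.024, "y": -0.0045, "z": -0.006, "yaw": 0}, {"x": 0.032, "y": -0.006, "z": -0.01, "yaw": 0}, {"x": 0.04, "y": -0.0075, "z": -0.013, "yaw": 0}, {"x": 0.044, "y": -0.008, "z": -0.015, "yaw": 0}, {"x": 0.044, "y": -0.008, "z": -0.015, "yaw": 0}])

```text
clock: 26.68
tcp_pos: [410.4, 313.5, 102.0]
orientation: [0.282, 3.127, 0.002]
contact_force: [1.4, -1.8, 8.2]
grip_width: 25.0
gripper_force: 54.0
```

```bash
python3 t.py m3 | head -1 > /tmp/o; cat /tmp/o; T=$(python3 -c "
import re;l=open('/tmp/o').readline();print('['+','.join(re.findall(r'\[(.*?)\]',l)[0].split())+']')"); python3 ang.py m3 $T
```

```text
26.675 [410.39 313.54 102.02] [ 1.41 -1.82  8.2 ] [-0.56  0.24  0.08]
scene [(array([352.4, 297. ]), 22.0, array([0.81, 0.59], dtype=float32)), (array([388.1, 295.2]), 82.0, array([ 0.8, -0.6], dtype=float32)), (array([392.1, 268.5]), 17.0, array([0.09, 1.  ], dtype=float32)), (array([372.4, 259.3]), 110.5, array([ 0.08, -1.  ], dtype=float32)), (array([356.2, 247.9]), 526.0, array([ 0.05, -1.  ], dtype=float32))]
  blue [(array([363.8, 275.1]), 148.5), (array([386.6, 269.4]), 30.0)]
   0 [-0.23  0.97] bridge +x,-x [[362.3, 275.8], [381.8, 266.2]]
   0.15 [-0.38  0.93] bridge +x,-x [[360.3, 275.7], [379.2, 268.3]]
   0.3 [-0.48  0.88] bridge +x,-x [[358.6, 275.3], [376.5, 270.2]]
   0.4 [-0.54  0.84] bridge +x,-x [[357.6, 274.9], [374.6, 271.3]]
   0.5 [-0.59  0.81] bridge +x,-x [[356.9, 274.2], [372.8, 272.3]]
   0.6 [-0.63  0.78] bridge +x,-x [[356.2, 273.5], [370.9, 273.3]]
side [(array([292.1, 153.8]), 29.5, array([ 0.09, -1.  ], dtype=float32)), (array([288.9, 157.9]), 1602.0, array([0.03, 1.  ], dtype=float32))]
  blue [(array([295.5, 166.1]), 41.0), (array([282.1, 161.7]), 12.5)]
   0 [-0.02  1.  ] bridge +x,-x [[295.6, 166.9], [282.6, 161.9]]
   0.15 [0.12 0.99] bridge +x,-x [[297.2, 166.4], [284.2, 163.4]]
   0.3 [0.25 0.97] bridge +x,-x [[298.5, 165.6], [285.9, 164.6]]
   0.4 [0.33 0.94] bridge +x,-x [[299.3, 164.9], [287.1, 165.3]]
   0.5 [0.4  0.92] bridge +x,-x [[300.1, 164.1], [288.3, 165.9]]
   0.6 [0.47 0.88] bridge +x,-x [[300.7, 163.3], [289.6, 166.4]]
```

Emit:
send_rows(series=[{"x": 0, "y": 0, "z": -0.002, "yaw": 0}, {"x": 0, "y": 0, "z": -0.005, "yaw": 0}, {"x": 0, "y": 0, "z": -0.005, "yaw": 0}])

```text
clock: 27.15
tcp_pos: [412.4, 313.2, 100.9]
orientation: [0.284, 3.123, 0.004]
contact_force: [3.8, -6.0, 22.5]
grip_width: 25.0
gripper_force: 56.0
```

Emit:
send_rows(series=[{"x": 0, "y": 0, "z": 0.003, "yaw": 0}, {"x": 0, "y": 0, "z": 0.004, "yaw": 0}])

```text
clock: 27.4
tcp_pos: [410.3, 313.6, 101.1]
orientation: [0.282, 3.127, 0.002]
contact_force: [3.8, -2.0, 0.7]
grip_width: 25.4
gripper_force: 53.3
```

Emit:
send_rows(series=[{"x": 0, "y": 0, "z": 0, "yaw": 0}, {"x": 0, "y": 0, "z": 0, "yaw": 0}, {"x": 0, "y": 0, "z": 0, "yaw": 0}, {"x": 0, "y": 0, "z": 0, "yaw": 0}, {"x": 0, "y": 0, "z": 0, "yaw": 0}, {"x": 0, "y": 0, "z": 0.02, "yaw": 0}, {"x": 0, "y": 0, "z": 0.08, "yaw": 0}, {"x": 0, "y": 0, "z": 0.18, "yaw": 0}, {"x": 0, "y": 0, "z": 0.3, "yaw": 0}, {"x": 0, "y": 0, "z": 0.3, "yaw": 0}], hand=1)

```text
clock: 28.65
tcp_pos: [411.2, 314.6, 255.5]
orientation: [0.281, 3.123, 0.01]
contact_force: [0.3, -0.4, -0.2]
grip_width: 85.4
gripper_force: 0.0
```

Emit:
send_rows(series=[{"x": 0.08, "y": 0, "z": 0.05, "yaw": 0}, {"x": 0.12, "y": 0, "z": 0.08, "yaw": 0}, {"x": 0.12, "y": 0, "z": 0.08, "yaw": 0}])

```text
clock: 29.02
tcp_pos: [470.6, 313.1, 291.0]
orientation: [0.284, 3.127, 0.001]
contact_force: [-1.1, -0.0, -0.5]
grip_width: 85.8
gripper_force: 0.0
```

Run:
```python
from h import *
np.set_printoptions(precision=1,suppress=True)
s=env.observe();print(s["clock"],s["tcp_pos"],s["contact_force"],s["grip_width"])
for n in("wrist","scene","side"):
    im=env.read_camera(n);c=cam(n)
    q=proj(c,[[412,313,124],[412,313,75]]);print(n,"pred handle top/bottom",q.tolist())
    for nm,lo,hi,z in(("or",(2,190,60),(14,255,255),124),("bl",(100,120,40),(125,255,255),54)):
        m=mask(im,lo,hi);x,y=q[0].astype(int);k0=np.zeros_like(m);k0[max(0,y-60):y+60,max(0,x-60):x+60]=255
        for k in blobs(m&k0,25):
            ctr=k.mean((0,1));print("  ",nm,ctr,cv2.contourArea(k),cv2.minAreaRect(np.float32(plane(c,k.reshape(-1,2),z)[:,:2])),cv2.fitLine(k,2,0,.01,.01)[:2].ravel())
```

```text
29.025 [470.6 313.1 291. ] [-1.1 -0.  -0.5] 85.75027559459772
wrist pred handle top/bottom [[267.248500497833, 145.4091265195981], [269.09638168416546, 142.89576178210888]]
   or [268.1 138.7] 719.5 ((406.2047424316406, 314.7959289550781), (25.377342224121094, 23.882261276245117), 79.60891723632812) [0.9 0.4]
   bl [270.7 163.1] 614.5 ((434.97064208984375, 309.3783264160156), (38.23577880859375, 24.003293991088867), 80.04371643066406) [ 1. -0.]
   bl [270.  110.2] 747.0 ((378.0391845703125, 319.6780090332031), (37.83679962158203, 23.332006454467773), 79.59241485595703) [1. 0.]
scene pred handle top/bottom [[375.859621454242, 252.9133169519404], [373.0415281117529, 264.8515777737674]]
   or [375.7 258.8] 236.5 ((425.18829345703125, 323.986572265625), (68.18212127685547, 33.4749755859375), 29.968103408813477) [ 0.2 -1. ]
   bl [363.9 275.1] 147.0 ((439.0081787109375, 311.4002380371094), (41.51420211791992, 30.2853946685791), 80.5323257446289) [0.7 0.7]
   bl [385.9 267.6] 46.5 ((378.34130859375, 331.07830810546875), (33.388668060302734, 16.900501251220703), 54.71343994140625) [0.3 0.9]
[... 237 characters left out ...]
) [1.  0.3]
   or [319.4 184.4] 26.5 ((593.0949096679688, 145.70054626464844), (51.357967376708984, 17.24688148498535), 79.80879211425781) [ 0.8 -0.6]
   or [289.8 154. ] 76.0 ((425.8941345214844, 275.93743896484375), (26.262392044067383, 94.04656982421875), 21.951557159423828) [ 0.1 -1. ]
   bl [339.8 191.7] 201.5 ((647.6435546875, 226.80613708496094), (168.69174194335938, 45.718379974365234), 79.85951232910156) [ 0.6 -0.8]
   bl [295.3 166.3] 38.5 ((439.952392578125, 302.7369689941406), (42.91131591796875, 29.620330810546875), 82.04750061035156) [ 1.  -0.3]
   bl [333.5  95.2] 404.5 ((385.3505859375, 926.5223388671875), (145.7010040283203, 176.60035705566406), 16.924177169799805) [ 1. -0.]
```

```bash
python3 -c "
from rig import env
print(env.close_job())"
```

```text
the job is handed in; nothing more can be done
None
```

I proved the gauge on the reference step, drew it along the bar from the transformer end to the other, and left it upright and released on the 120 x 100 mm mat, about 7 mm from its middle. The job was handed in at about 29 s; no verdict came back, and the foot readings were inferred from contact force and pose, not read directly.

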